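# Hook a parts tray out from under the instrument shelf

### The job

Take the hook from its rack, catch it in the steel loop of the wider of the two grey trays under the bench shelf, and drag that tray towards the robot until clearly more than half of the tray itself (not counting its loop) stands out in front of the shelf's front edge. Touch the tray with the hook only and leave the other things on the bench where they are; then hang the hook upright in its rack again and let go of it.

Things in the scene. Friction and masses are not known exactly. Their poses are not given: they have to be found in the camera images.
- hook: Hand hook, upright in its rack, toe to the rack's open side. Origin: centre of the underside of its square collar (40 x 40 x 8 mm); own z up. Above the collar a square wooden handle 24 x 24 mm, from z = 8 to 84 mm, faces square to own x and y. Below, a straight 8 mm round steel shaft down to the bend at z = -105 mm, then the toe. 0.14 kg.
- hook_bend (a point): Point on the shaft's centre line where the shaft bends into the toe, 105 mm below the hook's origin; axes as the hook's. The toe, 26 mm long, 8 mm round, runs from here towards own -x and down, 55 degrees off the shaft's line: its end lies 21 mm to -x and 15 mm below this point (plus 4 mm of rounding).
- rack: Fixed plywood hook rack, on the left or right of the bench (changes places with the multimeter). Origin on the table under the hook's seat. Dark steel foot 120 x 100 x 10 mm. The hook's shaft hangs in the slot between two level prongs, its collar lying on both. Nothing rises above the prongs.
- rack_seat (a point): Seat of the hook: where its origin is at the start, 145 mm above the table, level with the prongs' top; axes as the rack's. The prongs run along own x from -37 to +37 mm, each 25 mm wide and 10 mm thick; the 20 mm slot between them is open to own -x, above and below, and ends at an upright board at x = +36 mm.
- shelf: Fixed plywood bridge shelf. Origin on the table under its centre; own x away from the robot, y along it. Board x = -55 (front edge) to +55 mm, 520 mm long, underside 150, top 165 mm above the table, on full-depth end walls 16 mm thick at y = +-250 mm; open in front and behind. Instruments on it up to 220 mm above the table, from x = -30 mm back.
- tray_wide: The wider grey tray, left or right, loose on the table under the shelf: 90 mm deep (own x), 150 mm wide (y), 50 mm high, walls 4 mm, two dividers, parts fixed inside; about 0.2 to 0.4 kg. Origin: centre of its underside; its front, with the loop, faces own -x, towards the robot.
- tray_wide_loop (a point): Centre of the wide tray's loop opening, at x = -68.5, y = 0, z = 42 mm of the tray; axes as the tray's. The loop is a level U of 7 mm round steel bar on the front wall; opening 46 mm (x) by 54 mm (y); centre line of its front bar at tray x = -95 mm, z = 42 mm. Free below to the table. At the start 34 to 46 mm behind the shelf's front edge, under the board.
- tray_narrow: The other grey tray, 90 mm deep, 90 mm wide, 50 mm high, with a loop of the same size, loose beside the wide one under the shelf. Origin: centre of its underside. To be left alone.
- meter: Grey hand-held multimeter lying flat, 150 x 80 x 35 mm, loose, on the side of the bench opposite the rack. Origin: centre of its underside. Bystander.
- cup: Empty paper cup, 74 mm wide, 85 mm high. Origin: centre of its underside. Bystander.
- wrench: Steel wrench, 190 mm long, lying left of the shelf. Bystander.
- battery: Block battery, 60 x 35 x 64 mm, standing right of the shelf. Origin: centre of its underside. Bystander.
- case: Grey pencil case, 60 x 170 x 35 mm, lying across, in front of the middle of the shelf, about 0.42 m ahead of the robot; the tray need not be dragged as far as that. Origin: centre of its underside. Bystander.

How it is judged:
By the outcome, as a careful person would: the job done as asked, in the order asked, and still so for the second after the job is handed in, with the robot touching nothing.
It also fails if it takes over 69 s, if anything falls off the work surface, if the arm or the gripper's body presses on something with over 40 N, if the wrist force passes 120 N, or if a joint passes its speed limit or range.

### The arm

A 6-joint arm with a two-finger parallel gripper is mounted at the origin on the work surface. World frame = base frame: x ahead of the robot, y to its left, z up, the work surface at z = 0. Lengths are in mm, angles in rad, forces in N, time in s.
With the tool pointing down it reaches from about 350 to 975 mm from the base axis. Payload 17.4 kg.
Tool frame: the origin (TCP) lies at the very end of the fingers, on their centre line; the grasp point (between the pads) lies 19 mm behind it; z points along the fingers, y is the direction in which the jaws open and shut (so a half turn about z gives the same grasp; the last joint's range is limited). The gripper opens to 85 mm and grips with 20 to 120 N. Pads are 22 mm wide; open, the fingers measure 114 mm over their backs; the gripper's body (76 mm by 85 mm) begins 54 mm behind the grasp point. The pads swing forward as they close: fully open they stand 13 mm farther back than shut.
Start: joints at [1.269, 0.116, 1.442, -0, 1.584, -0.038], TCP at [176.015, 651.653, 231.303] pointing down, gripper open.
Joint ranges: [-2.83, 2.83], [-0.83, 2.19], [0.07, 2.5], [-1.14, 4.28], [0.01, 3], [-2.97, 2.97]. Speed limits (rad/s): [1.89, 1.89, 2.22, 3.14, 3.14, 3.14].

### API

Orientations are given as a 3x3 rotation matrix whose columns are the frame's x, y, z axes.
In Python, from rig import telemetry, camera, order gives the robot as it stands. The module is installed in compiled form; this text tells all that it offers.
- The arm moves only by the tool drive_tool, never from a script. Its argument "commands" is a list of rows, each a list of 7 numbers: the finger opening in cm, from 0 to 8.54, then the shift along the tool's x, y, z in cm, then the turn, a rotation vector about the tool's x, y, z in degrees. A call has 1 to 5 rows; each row shifts and turns the pose as measured when the row begins, along the tool's axes as they then stand; what a row does not reach is not made up. A row lasts 1/12 s, in which the tool goes at most 41.7 mm and 7.16 degrees, less where a joint would pass 70% of its speed; a pose out of reach is approached as far as the arm can. A call with a gripper value outside its range is refused whole. The fingers move at their own pace and stop on an object; "force" is the grip in N (left out, the last holds). Time passes only in rows, so rows that do not move let the fingers close. It gives the time, the measured TCP pose, the force and the opening at its end, in the units of the state.
- telemetry.get_state(): the state, without advancing time (a new reading comes with each control period).
- camera(name): name is "scene" or "top" or "wrist"; returns a dict with "frame" (400x640x3 uint8, blue, green, red), "mtx" (3x3 intrinsics, pixels), "R" (3x3) and "t" (3): a world point X has camera coordinates R X + t; the wrist camera has in their place "T_tool_cam" (4x4, takes a point from camera to tool coordinates, whose origin is the TCP and whose axes are the flange's). Camera axes: x right, y down, z forward; pixel columns grow to the right and rows downward; lengths in mm; the calibration is good to about 2 mm. The wrist camera is an equidistant fisheye: a pixel r from the principal point sees the ray r / f radians off the axis. A picture is of the moment at which its call begins: read the wrist's pose just before it. There is no depth.
- order.hand_in(): hands the job in, once; it reports no verdict.
The state is a dict: "t": time; "q": joint angles; "qvel": joint speeds; "joint_efforts": joint torques, N m; "position": TCP position; "orientation": TCP orientation; "wrist_force": force on the tool from outside, world axes, zero at the start; "wrist_torque": the same for the moment, N m; "gripper_width": opening from 0.0 (shut) to 1.0 (fully open).
Only numpy, scipy, OpenCV 4.12 (cv2) and the standard library are available. Lean on these libraries where they do the work, as an engineer would, in place of code of your own. Each camera call takes 0.05 s, during which the arm holds its last target.

## Working session

There is one attempt and no reset: what is moved stays moved. The work goes in short steps, Python scripts to look and compute and a tool call to move; the robot and the scene stay as the last step left them, time stands still between calls to the robot, and variables do not carry over. Pictures are saved under pics/ and viewed, and the job is handed in when it is done.

Besides the shell and the picture viewer there is one more tool, called after "Emit:" in YAML: its name, and indented under it one key for each argument. drive_tool: Moves the arm, as the interface text tells. Its arguments: {"type":"object","properties":{"commands":{"type":"array"},"force":{"type":"number"}},"required":["commands"]}

```bash
mkdir -p pics; python3 - <<'E'
from rig import telemetry,camera
import cv2,json
s=telemetry.get_state();print(s)
for n in("scene","top","wrist"):
    c=camera(n);cv2.imwrite(f"pics/{n}0.png",c["frame"])
    print(n,{k:v.tolist() if hasattr(v,'tolist') else v for k,v in c.items() if k!="frame"})
E
```

```text
{'t': 0.0, 'q': array([ 1.26917206e+00,  1.16490659e-01,  1.44228649e+00, -4.07742592e-06,
        1.58403011e+00, -3.77882994e-02]), 'qvel': array([-0.00034095, -0.00040204, -0.00070054,  0.00151115, -0.00076247,
        0.00155815]), 'joint_efforts': array([-3.02233355e-03, -7.31994152e+01, -6.32492280e+01, -2.34230156e-04,
        6.37985766e-03, -5.09159315e-05]), 'position': array([175.97104077, 651.4447251 , 230.54585398]), 'orientation': array([[-9.65396697e-01,  2.60785526e-01, -3.56930147e-04],
       [ 2.60785767e-01,  9.65396000e-01, -1.16097855e-03],
       [ 4.18125337e-05, -1.21388716e-03, -9.99999262e-01]]), 'wrist_force': array([ 0.37913932, -0.29066601,  0.79124023]), 'wrist_torque': array([ 0.01636796, -0.02962913,  0.02116672]), 'gripper_width': 1.0017035554085125}
scene {'mtx': [[415.86131776818314, 0.0, 320.0095681822562], [0.0, 415.86131776818314, 197.36389329579595], [0.0, 0.0, 1.0]], 'R': [[0.6394769690491016, -0.7687302114684769, -0.011093603175064273], [-0.5856478807397122, -0.4777280580832635, -0.6548224662495007], [0.49808208745231825, 0.4252408311717319, 
[... 215 characters left out ...]
: [[0.023801630396310544, -0.9994766159472541, -0.021908367467757286], [-0.9947191748844482, -0.021488474322750487, -0.10035939711099874], [0.09983609321122337, 0.02418139048742535, -0.994710015454964]], 't': [6.520267009387071, 582.5733395511737, 1129.4002416679534]}
wrist {'mtx': [[309.70691628693146, 0.0, 315.9765567832885], [0.0, 309.70691628693146, 190.48927021300702], [0.0, 0.0, 1.0]], 'T_tool_cam': [[-0.0004140016470951876, -0.9516862510642937, -0.30707182895509055, 76.79521315005573], [0.9999997456792897, -0.00021567467260127847, -0.0006797983452237863, -0.46760394717559883], [0.0005807271224707553, -0.3070720322979998, 0.9516860983204409, -142.47122748108103], [0.0, 0.0, 0.0, 1.0]]}
```

View pics/scene0.png

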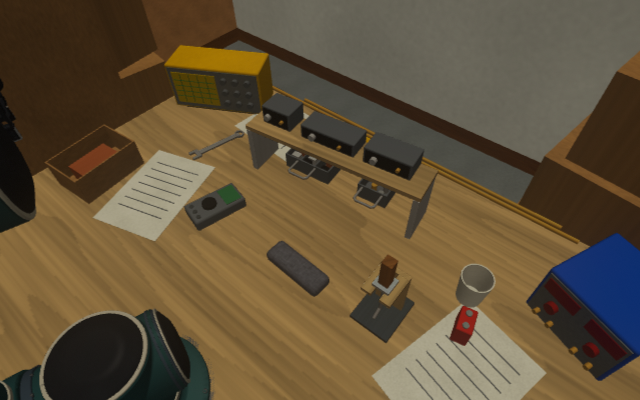

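View pics/top0.png

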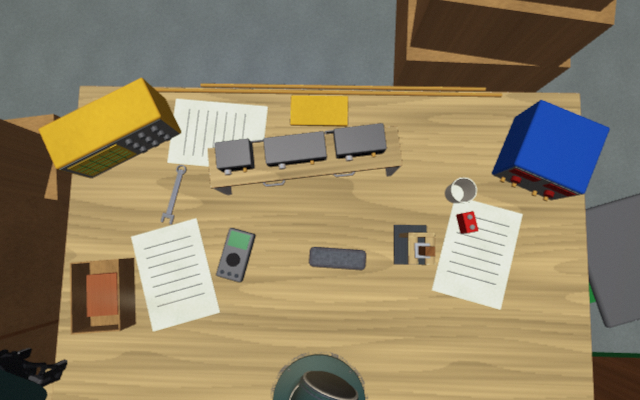

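View pics/wrist0.png

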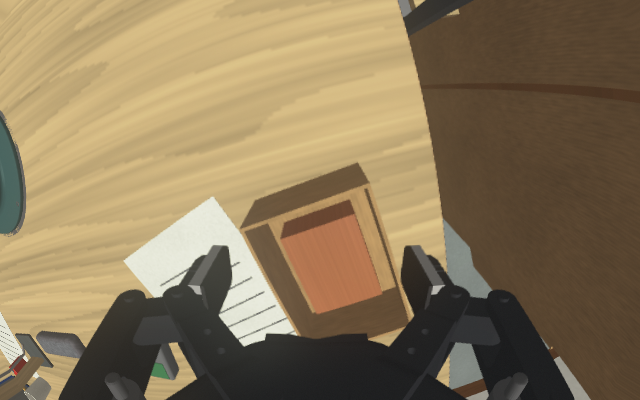

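Rack with hook is on the right (top px ~(420,245)), shelf slightly rotated, trays' loops at top px ~(270,183) and (347,178). Zooming.

```bash
python3 - <<'E'
import cv2,numpy as np
s=cv2.imread("pics/scene0.png");t=cv2.imread("pics/top0.png")
a=cv2.resize(s[220:350,330:430],None,fx=4,fy=4,interpolation=2)
b=cv2.resize(s[110:240,240:440],None,fx=4,fy=4,interpolation=2)
c=cv2.resize(t[210:280,380:450],None,fx=7,fy=7,interpolation=2)
d=cv2.resize(t[120:200,200:410],None,fx=3.8,fy=3.8,interpolation=2)
for n,i in zip("abcd",(a,b,c,d)):cv2.imwrite(f"pics/z_{n}.png",i)
E
```

```text
(no output)
```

View pics/z_a.png

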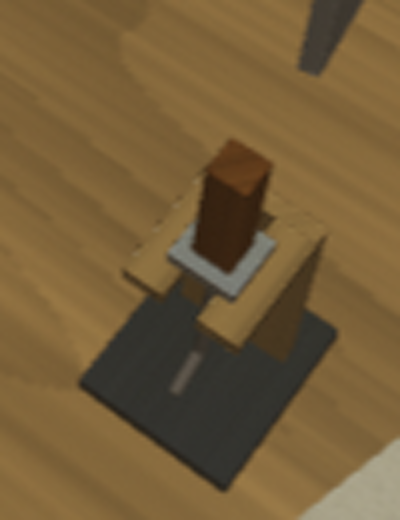

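View pics/z_b.png

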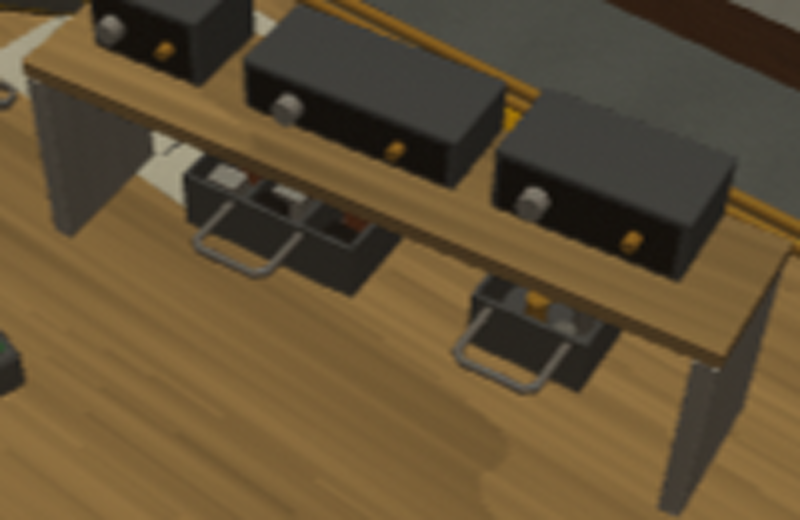

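View pics/z_c.png

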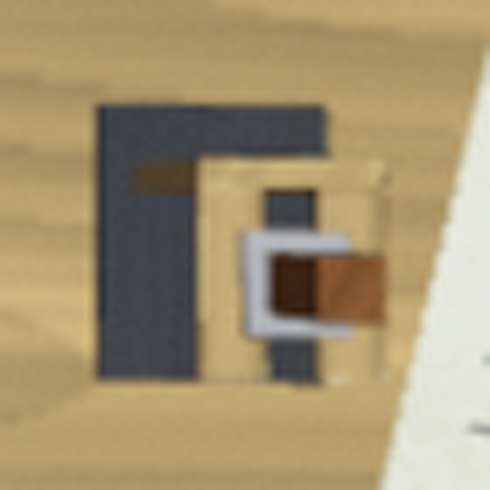

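View pics/z_d.png

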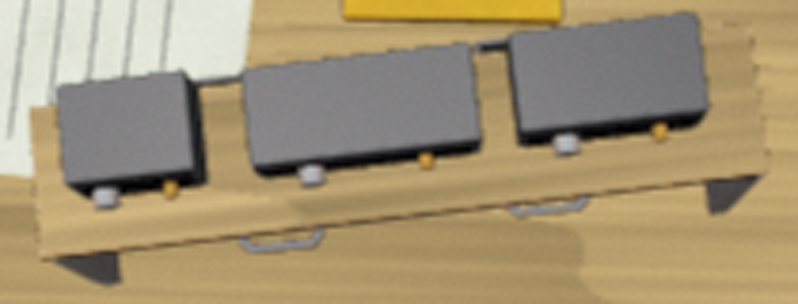

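```bash
cat > h.py <<'E'
import numpy as np
from rig import telemetry,camera
def ray(c,p):
    d=c["R"].T@np.linalg.solve(c["mtx"],[p[0],p[1],1.]);o=-c["R"].T@c["t"];return o,d
def plane(c,p,z):
    o,d=ray(c,p);return o+d*(z-o[2])/d[2]
def two(c1,p1,c2,p2):
    o1,d1=ray(c1,p1);o2,d2=ray(c2,p2);d1=d1/np.linalg.norm(d1);d2=d2/np.linalg.norm(d2)
    a=np.linalg.lstsq(np.c_[d1,-d2],o2-o1,rcond=None)[0];x=o1+a[0]*d1;y=o2+a[1]*d2
    return (x+y)/2,np.linalg.norm(x-y)
E
python3 - <<'E'
from h import *
np.set_printoptions(precision=1,suppress=True)
T=camera("top");S=camera("scene")
f=lambda k,x,y,p:((p[0]+.5)/k-.5+x,(p[1]+.5)/k-.5+y)
A=lambda *p:f(4,330,220,p);B=lambda *p:f(4,240,110,p);C=lambda *p:f(7,380,210,p);D=lambda *p:f(3.8,200,120,p)
print("handle top T",[plane(T,C(*p),229) for p in((317,254),(385,254),(385,323),(317,323))])
print("handle top S",[plane(S,A(*p),229) for p in((233,139),(272,165),(246,195),(208,168))])
print("2view",two(T,C(351,289),S,A(240,167)))
print("prongs T",[plane(T,C(*p),145) for p in((198,158),(387,158),(198,383),(387,383))])
print("prongs S front corners",[plane(S,A(*p),145) for p in((123,273),(158,296),(197,320),(236,346))])
print("foot T",[plane(T,C(*p),10) for p in((97,103),(325,103),(97,380))])
print("foot S",[plane(S,A(*p),10) for p in((80,383),(225,488),(337,332))])
print("loopW T",[plane(T,D(*p),42) for p in((248,249),(317,242))])
print("loopW S",[plane(S,B(*p),42) for p in((197,242),(260,275),(232,203),(300,236))])
print("loopN T",[plane(T,D(*p),42) for p in((517,213),(580,208))])
print("loopN S",[plane(S,B(*p),42) for p in((457,353),(526,390))])
print("trayW S front base",[plane(S,B(*p),0) for p in((187,218),(352,294))],"top",[plane(S,B(*p),50) for p in((187,180),(350,247))])
print("trayN S base",[plane(S,B(*p),0) for p in((473,345),(580,390))])
print("shelf edge T z150",[plane(T,D(*p),150) for p in((45,258),(765,175))])
print("shelf edge S z165",[plane(S,B(*p),165) for p in((27,68),(722,356))])
print("walls S z0",[plane(S,B(*p),0) for p in((53,230),(73,236),(660,508),(683,516))])
E
```

```text
handle top T [array([ 462.7, -252.3,  229. ]), array([ 463.3, -276. ,  229. ]), array([ 439.3, -275.8,  229. ]), array([ 438.7, -252.2,  229. ])]
handle top S [array([ 462.9, -257. ,  229. ]), array([ 462.4, -279.2,  229. ]), array([ 441.1, -278.7,  229. ]), array([ 442. , -256.9,  229. ])]
2view (array([ 452. , -266.2,  226.6]), np.float64(3.8016057181719343))
prongs T [array([ 497.9, -228.6,  145. ]), array([ 499.5, -300.6,  145. ]), array([ 412.6, -228.7,  145. ]), array([ 414.3, -300. ,  145. ])]
prongs S front corners [array([ 412.8, -235.5,  145. ]), array([ 413.6, -256.5,  145. ]), array([ 415.1, -278.9,  145. ]), array([ 415.7, -301.4,  145. ])]
foot T [array([ 524.8, -213.7,   10. ]), array([ 527. , -312.1,   10. ]), array([ 405.7, -214.1,   10. ])]
foot S [array([ 406.2, -220.6,   10. ]), array([ 407.8, -317.8,   10. ]), array([ 525.5, -316.3,   10. ])]
loopW T [array([632.1, 177.6,  42. ]), array([638.9, 123. ,  42. ])]
loopW S [array([638. , 176.3,  42. ]), array([642.1, 119.3,  42. ]), array([684.2, 183.6,  42. ]), array([689.7, 122.4,  42. ])]
loopN T [array([665.3, -34.7,  42. ]), array([670.3, -84.4,  42. ])]
loopN S [array([671.6, -32.7,  42. ]), array([674.5, -87.8,  42. ])]
trayW S front base [array([681.1, 230.1,   0. ]), array([699.3,  81.6,   0. ])] top [array([675.5, 220. ,  50. ]), array([697.8,  82.3,  50. ])]
trayN S base [array([715.4, -17. ,   0. ]), array([728.9, -99.6,   0. ])]
shelf edge T z150 [array([606.9, 306.1, 150. ]), array([ 677.5, -208.9,  150. ])]
shelf edge S z165 [array([603.5, 291.6, 165. ]), array([ 677.6, -211.8,  165. ])]
walls S z0 [array([606.8, 300.9,   0. ]), array([611.9, 284.3,   0. ]), array([ 678.2, -196.9,    0. ]), array([ 682.3, -212. ,    0. ])]
```

```bash
cat >> h.py <<'E'
from scipy.spatial.transform import Rotation as Ro
def Rdes(yaw,tilt):
    # yaw deg about world z; tilt: top of tool leaning to robot. tilt 0: tool y=+x, x=+y, z=-z
    B=np.array([[0,1,0],[1,0,0],[0,0,-1.]])
    return (Ro.from_euler('z',yaw,degrees=True)*Ro.from_euler('y',-tilt,degrees=True)).as_matrix()@B
def plan(p,R,n=5,grip=8.5,maxmm=40,maxdeg=7):
    s=telemetry.get_state();P=s["position"].copy();O=s["orientation"].copy()
    print("t %.2f"%s["t"],"P",P.round(1),"F",s["wrist_force"].round(1),"w %.3f"%s["gripper_width"],"q",s["q"].round(2))
    rows=[]
    for i in range(n):
        d=O.T@(p-P);w=Ro.from_matrix(O.T@R).as_rotvec(degrees=True)
        N=max(np.linalg.norm(d)/maxmm,np.linalg.norm(w)/maxdeg,1)
        if i==0:print("left mm",d.round(1),"deg",w.round(1),"rows %.1f"%N)
        a=np.round(d/N/10,2);b=np.round(w/N,1)
        rows.append([grip,*a.tolist(),*b.tolist()])
        P=P+O@a*10;O=O@Ro.from_rotvec(b,degrees=True).as_matrix()
    for r in rows:print(r)
E
python3 - <<'E'
from h import *
np.set_printoptions(precision=1,suppress=True)
T=camera("top")
print("meter z35",[plane(T,p,35) for p in((229,228),(255,233),(242,282),(217,276))])
print("case z35",[plane(T,p,35) for p in((311,247),(366,250),(366,269),(310,267))])
print(Rdes(0,40))
plan(np.array([451,-266,270]),Rdes(.7,0))
E
```

```text
meter z35 [array([501.2, 281.9,  35. ]), array([488.1, 203. ,  35. ]), array([342.8, 235.8,  35. ]), array([358.3, 311. ,  35. ])]
case z35 [array([450.5,  34.4,  35. ]), array([ 445.6, -128.7,   35. ]), array([ 390. , -129.4,   35. ]), array([391.7,  35.8,  35. ])]
[[ 0.   0.8  0.6]
 [ 1.   0.   0. ]
 [ 0.   0.6 -0.8]]
t 0.30 P [176.  651.6 231.1] F [ 0.  -0.7 -0.3] w 1.006 q [ 1.3  0.1  1.4 -0.   1.6 -0. ]
left mm [-504.7 -814.2  -38.6] deg [-0.   0.  74.2] rows 24.0
[8.5, -2.11, -3.4, -0.16, -0.0, 0.0, 3.1]
[8.5, -2.29, -3.28, -0.16, -0.0, 0.0, 3.1]
[8.5, -2.46, -3.15, -0.16, -0.0, 0.0, 3.1]
[8.5, -2.63, -3.01, -0.16, -0.0, 0.0, 3.1]
[8.5, -2.79, -2.87, -0.16, -0.0, 0.0, 3.1]
```

Emit:
drive_tool:
  commands:
    - [8.5,-1.5,-3.7,-0.3,0,0,4]
    - [8.5,-1.7,-3.5,-0.3,0,0,4]
    - [8.5,-1.5,-3.6,-0.3,0,0,4]
    - [8.5,-1.7,-3.5,-0.3,0,0,4]
    - [8.5,-2,-3.4,-0.3,0,0,4]

```text
t: 0.72
position: [182.8, 453.6, 239.8]
orientation: [[-0.813, 0.582, -0.004], [0.582, 0.813, -0.009], [-0.002, -0.01, -1.0]]
wrist_force: [1.3, -0.7, 1.1]
gripper_width: 0.995
```

```bash
python3 -c "
from h import *
plan(np.array([420,250,270]),Rdes(.7,0))
plan(np.array([451,-266,270]),Rdes(.7,0))"
```

```text
t 0.72 P [182.8 453.6 239.8] F [ 1.3 -0.7  1.1] w 0.995 q [ 1.14 -0.29  1.81 -0.    1.63  0.19]
left mm [-311.5  -27.6  -29.2] deg [-0.4  0.4 53.7] rows 7.9
[8.5, -3.97, -0.35, -0.37, -0.1, 0.0, 6.8]
[8.5, -3.98, 0.12, -0.37, -0.0, 0.1, 6.8]
[8.5, -3.94, 0.59, -0.38, -0.1, 0.0, 6.8]
[8.5, -3.84, 1.06, -0.38, -0.0, 0.1, 6.9]
[8.5, -3.69, 1.51, -0.38, -0.1, 0.0, 6.9]
t 0.72 P [182.8 453.6 239.8] F [ 1.3 -0.7  1.1] w 0.995 q [ 1.14 -0.29  1.81 -0.    1.63  0.19]
left mm [-637.2 -428.9  -24.5] deg [-0.4  0.4 53.7] rows 19.2
[8.5, -3.32, -2.23, -0.13, -0.0, 0.0, 2.8]
[8.5, -3.42, -2.07, -0.13, -0.0, 0.0, 2.8]
[8.5, -3.52, -1.9, -0.13, -0.0, 0.0, 2.8]
[8.5, -3.61, -1.72, -0.13, -0.0, 0.0, 2.8]
[8.5, -3.69, -1.55, -0.13, -0.0, 0.0, 2.8]
```

Emit:
drive_tool:
  commands:
    - [8.5,-4,-0.4,-0.4,0,0,6.8]
    - [8.5,-4,0.1,-0.4,0,0,6.8]
    - [8.5,-4,0.6,-0.4,0,0,6.8]
    - [8.5,-3.8,1,-0.4,0,0,6.8]
    - [8.5,-3.7,1.5,-0.4,0,0,6.8]

```text
t: 1.13
position: [331.5, 312.9, 262.8]
orientation: [[-0.33, 0.944, -0.001], [0.944, 0.33, -0.005], [-0.004, -0.003, -1.0]]
wrist_force: [0.6, 0.8, -0.4]
gripper_width: 0.997
```

```bash
python3 -c "
from h import *
plan(np.array([451,-266,270]),Rdes(.7,0))"
```

```text
t 1.13 P [331.5 312.9 262.8] F [ 0.6  0.8 -0.4] w 0.997 q [ 0.7  -0.38  1.84 -0.    1.69  0.37]
left mm [-585.9  -78.5   -4.5] deg [-0.1  0.3 18.6] rows 14.8
[8.5, -3.96, -0.53, -0.03, -0.0, 0.0, 1.3]
[8.5, -3.98, -0.44, -0.03, -0.0, 0.0, 1.3]
[8.5, -3.98, -0.35, -0.03, -0.0, 0.0, 1.3]
[8.5, -3.99, -0.26, -0.03, -0.0, 0.0, 1.2]
[8.5, -4.0, -0.18, -0.03, -0.0, 0.0, 1.3]
```

Emit:
drive_tool:
  commands:
    - [8.5,-3.9,0.3,0,0,0,3]
    - [8.5,-3.9,0.3,0,0,0,3]
    - [8.5,-3.9,0.3,0,0,0,3]
    - [8.5,-3.9,0.3,0,0,0,3]
    - [8.5,-3.9,0.3,0,0,0,3]

```text
t: 1.55
position: [392.5, 118.2, 264.7]
orientation: [[-0.056, 0.998, 0.001], [0.998, 0.056, -0.004], [-0.004, 0.001, -1.0]]
wrist_force: [1.2, -1.0, -0.5]
gripper_width: 0.996
```

Emit:
drive_tool:
  commands:
    - [8.5,-4,0.3,0,0,0,0.5]
    - [8.5,-4,0.3,0,0,0,0.5]
    - [8.5,-4,0,0,0,0,0.5]
    - [8.5,-4,0,0,0,0,0.5]
    - [8.5,-4,0,0,0,0,0.5]

```text
t: 1.97
position: [403.8, -89.6, 266.6]
orientation: [[-0.007, 1.0, 0.005], [1.0, 0.007, -0.004], [-0.004, 0.005, -1.0]]
wrist_force: [1.7, 0.1, 0.2]
gripper_width: 1.001
```

```bash
python3 -c "
from h import *
plan(np.array([451,-266,270]),Rdes(.7,0))"
```

```text
t 1.97 P [403.8 -89.6 266.6] F [1.7 0.1 0.2] w 1.001 q [-0.28 -0.49  1.91 -0.    1.71 -0.29]
left mm [-176.7   45.9   -2.4] deg [ 0.3  0.3 -0.3] rows 4.6
[8.5, -3.87, 1.01, -0.05, 0.1, 0.1, -0.1]
[8.5, -3.87, 1.0, -0.06, 0.1, 0.0, -0.1]
[8.5, -3.88, 0.99, -0.07, 0.0, 0.1, -0.0]
[8.5, -3.88, 0.99, -0.07, 0.1, 0.0, -0.1]
[8.5, -2.18, 0.55, -0.04, -0.0, 0.1, 0.0]
```

Emit:
drive_tool:
  commands:
    - [8.5,-3.9,1,0,0.1,0,0]
    - [8.5,-3.9,1,0,0.1,0,0]
    - [8.5,-3.9,1,-0.1,0.1,0,0]
    - [8.5,-3.9,1,-0.1,0,0,0]
    - [8.5,-2.1,0.5,0,0,0,0]

```text
t: 2.38
position: [446.9, -276.9, 270.9]
orientation: [[-0.002, 1.0, 0.004], [1.0, 0.002, -0.007], [-0.007, 0.004, -1.0]]
wrist_force: [1.3, 0.3, 0.8]
gripper_width: 0.999
```

Emit:
drive_tool:
  commands:
    - [8.5,0,0,0,0,0,0]

```text
t: 2.47
position: [447.0, -280.4, 270.1]
orientation: [[0.001, 1.0, 0.003], [1.0, -0.001, -0.007], [-0.007, 0.003, -1.0]]
wrist_force: [-0.9, -0.5, 0.3]
gripper_width: 0.998
```

```bash
python3 -c "
from h import *
import cv2
plan(np.array([451,-266,270]),Rdes(.7,0))
cv2.imwrite('pics/w1.png',camera('wrist')['frame'])
t=camera('top')['frame'];cv2.imwrite('pics/t1.png',t)"
```

```text
t 2.47 P [ 447.  -280.4  270.1] F [-0.9 -0.5  0.3] w 0.998 q [-0.61 -0.22  1.7  -0.    1.65 -0.61]
left mm [14.4  4.   0. ] deg [ 0.1  0.4 -0.8] rows 1.0
[8.5, 1.44, 0.4, 0.0, 0.1, 0.4, -0.8]
[8.5, 0.0, 0.0, 0.0, 0.0, -0.0, 0.0]
[8.5, 0.0, 0.0, 0.0, 0.0, -0.0, 0.0]
[8.5, 0.0, 0.0, 0.0, 0.0, -0.0, 0.0]
[8.5, 0.0, 0.0, 0.0, 0.0, -0.0, 0.0]
```

View pics/w1.png

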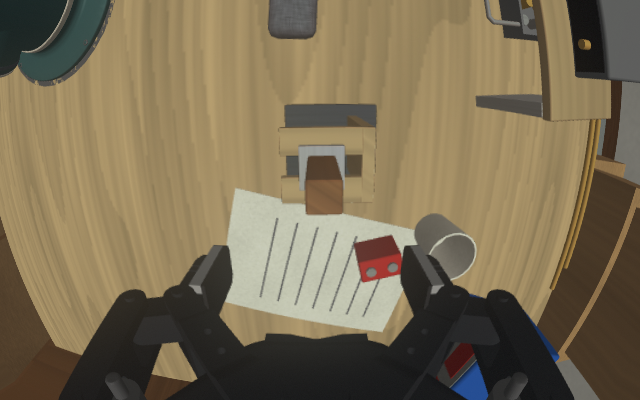

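```bash
cat >> h.py <<'E'
def wray(c,s,p):
    K=c["mtx"];x=(p[0]-K[0,2])/K[0,0];y=(p[1]-K[1,2])/K[1,1];r=np.hypot(x,y)
    d=np.array([np.sin(r)*x/r,np.sin(r)*y/r,np.cos(r)]) if r>0 else np.array([0,0,1.])
    M=c["T_tool_cam"];R=s["orientation"]
    return s["position"]+R@M[:3,3],R@M[:3,:3]@d
def wplane(c,s,p,z):
    o,d=wray(c,s,p);return o+d*(z-o[2])/d[2]
E
python3 - <<'E'
from h import *
import cv2
np.set_printoptions(precision=1,suppress=True)
s=telemetry.get_state();c=camera("wrist")
print([wplane(c,s,p,229) for p in((306,186),(342,185),(343,213),(307,214))])
print("collar153",[wplane(c,s,p,153) for p in((299,146),(344,145),(345,190),(299,190))])
print("prongs145",[wplane(c,s,p,145) for p in((278,128),(362,127),(281,203),(279,153),(281,178))])
cv2.imwrite("pics/w1z.png",cv2.resize(c["frame"][90:230,260:400],None,fx=4,fy=4,interpolation=2))
E
```

```text
[array([ 442.2, -256.6,  229. ]), array([ 464.6, -256. ,  229. ]), array([ 465.7, -274.8,  229. ]), array([ 442.6, -275.4,  229. ])]
collar153 [array([ 434.3, -244.9,  153. ]), array([ 472.5, -244. ,  153. ]), array([ 474.3, -284.2,  153. ]), array([ 433.7, -284.1,  153. ])]
prongs145 [array([ 415.8, -230.1,  145. ]), array([ 488.7, -229.2,  145. ]), array([ 416.3, -299.4,  145. ]), array([ 416.1, -252.4,  145. ]), array([ 417.2, -275.3,  145. ])]
```

View pics/w1z.png

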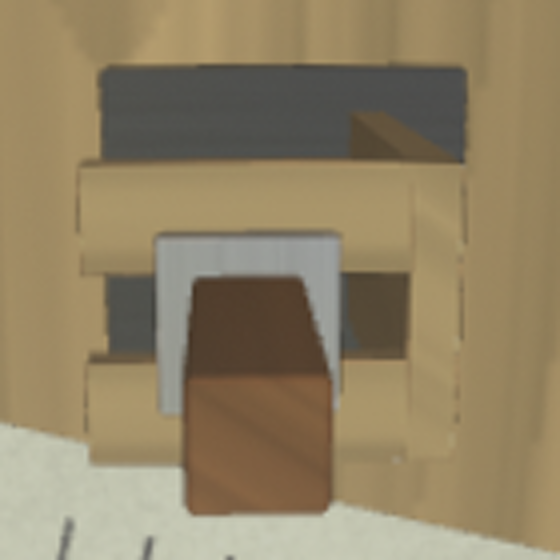

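Emit:
drive_tool:
  commands:
    - [8.5,1.55,0.55,0,0,0.2,-0.8]
    - [8.5,0,0,1,0,0.2,0]
    - [8.5,0,0,0,0,0,0]

```text
t: 2.87
position: [452.1, -257.9, 260.9]
orientation: [[-0.018, 1.0, 0.005], [1.0, 0.018, 0.001], [0.0, 0.005, -1.0]]
wrist_force: [-0.6, 0.1, -0.7]
gripper_width: 0.997
```

```bash
python3 -c "
from h import *
plan(np.array([452.5,-265,172]),Rdes(.7,0))"
```

```text
t 2.87 P [ 452.1 -257.9  260.9] F [-0.6  0.1 -0.7] w 0.997 q [-0.57 -0.23  1.73  0.    1.64 -0.59]
left mm [-7.1 -0.2 88.9] deg [ 0.3 -0.   0.3] rows 2.2
[8.5, -0.32, -0.01, 3.99, 0.1, -0.0, 0.2]
[8.5, -0.32, 0.0, 3.99, 0.1, -0.0, 0.1]
[8.5, -0.07, 0.0, 0.91, 0.1, -0.0, 0.0]
[8.5, -0.0, 0.0, -0.0, -0.0, -0.0, 0.0]
[8.5, -0.0, 0.0, -0.0, -0.0, -0.0, 0.0]
```

Emit:
drive_tool:
  commands:
    - [8.5,-0.7,0,0.5,0.2,0,0.2]
    - [8.5,0,0,1,0,0,0]
    - [8.5,0,0,1,0,0,0]
    - [8.5,0,0,0,0,0,0]

```text
t: 3.2
position: [452.0, -264.1, 234.0]
orientation: [[-0.017, 1.0, 0.002], [1.0, 0.017, -0.001], [-0.001, 0.002, -1.0]]
wrist_force: [-0.8, 1.2, -0.5]
gripper_width: 0.993
```

```bash
python3 -c "
from h import *
plan(np.array([452.5,-265,172]),Rdes(.7,0))"
```

```text
t 3.20 P [ 452.  -264.1  234. ] F [-0.8  1.2 -0.5] w 0.993 q [-0.58 -0.22  1.76  0.    1.6  -0.59]
left mm [-0.8  0.3 62. ] deg [0.1 0.  0.3] rows 1.6
[8.5, -0.05, 0.02, 4.0, 0.1, 0.0, 0.2]
[8.5, -0.03, 0.02, 2.2, 0.0, 0.0, 0.1]
[8.5, -0.0, -0.0, 0.0, 0.0, 0.0, -0.0]
[8.5, -0.0, -0.0, 0.0, 0.0, 0.0, -0.0]
[8.5, -0.0, -0.0, 0.0, 0.0, 0.0, -0.0]
```

Emit:
drive_tool:
  commands:
    - [8.5,0,0,2,0.1,0,0.1]
    - [8.5,0,0,2,0,0,0.1]
    - [8.5,0,0,2,0,0,0]
    - [8.5,0,0,0.2,0,0,0]
    - [8.5,0,0,0,0,0,0]

```text
t: 3.62
position: [451.4, -264.6, 169.0]
orientation: [[-0.012, 1.0, 0.0], [1.0, 0.012, -0.001], [-0.001, 0.0, -1.0]]
wrist_force: [0.3, -0.1, 1.3]
gripper_width: 0.992
```

Emit:
drive_tool:
  commands:
    - [4,0,0,0,0,0,0]
    - [3,0,0,0,0,0,0]
    - [2,0,0,0,0,0,0]
    - [1.5,0,0,0,0,0,0]
    - [1.5,0,0,0,0,0,0]
  force: 60

```text
t: 4.03
position: [452.3, -265.4, 173.2]
orientation: [[-0.011, 1.0, 0.003], [1.0, 0.011, -0.003], [-0.003, 0.003, -1.0]]
wrist_force: [-0.1, -0.1, 0.5]
gripper_width: 0.296
```

Emit:
drive_tool:
  commands:
    - [1.5,0,0,0,0,0,0]
    - [1.5,0,0,0,0,0,0]
    - [1.5,0,0,0,0,0,0]
  force: 90

```text
t: 4.28
position: [452.6, -265.6, 174.2]
orientation: [[-0.011, 1.0, 0.004], [1.0, 0.011, -0.004], [-0.004, 0.004, -1.0]]
wrist_force: [0.0, -0.1, -1.0]
gripper_width: 0.268
```

```bash
python3 -c "
from h import *
import cv2
plan(np.array([452.5,-265,172]),Rdes(.7,0),1)
cv2.imwrite('pics/w2.png',camera('wrist')['frame'])"
```

```text
t 4.28 P [ 452.6 -265.6  174.2] F [ 0.  -0.1 -1. ] w 0.268 q [-0.58 -0.2   1.84 -0.    1.5  -0.59]
left mm [ 0.6 -0.1  2.2] deg [ 0.3  0.2 -0. ] rows 1.0
[8.5, 0.06, -0.01, 0.22, 0.3, 0.2, -0.0]
```

View pics/w2.png

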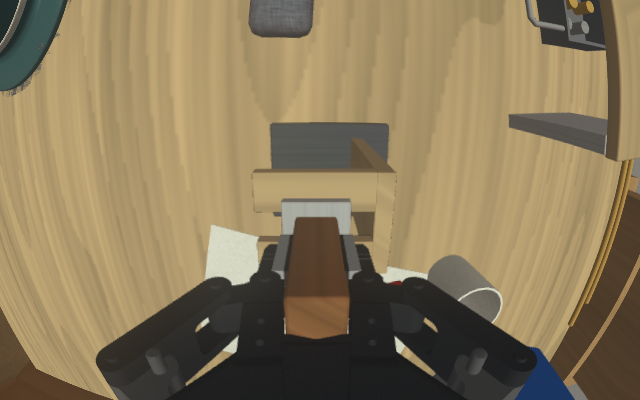

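Emit:
drive_tool:
  commands:
    - [1.5,0,0,-1,0,0,0]
    - [1.5,0,0,-1.5,0,0,0]
    - [1.5,0,0,-2,0,0,0]
    - [1.5,0,0,-2.5,0,0,0]
    - [1.5,0,0,-2.5,0,0,0]

```text
t: 4.75
position: [450.4, -264.0, 268.7]
orientation: [[-0.011, 1.0, -0.004], [1.0, 0.011, 0.002], [0.002, -0.004, -1.0]]
wrist_force: [0.1, 0.5, -1.5]
gripper_width: 0.273
```

Emit:
drive_tool:
  commands:
    - [1.5,0,0,-2.5,0,0,0]
    - [1.5,0,0,-2,0,0,0]
    - [1.5,0,0,0,0,0,0]

```text
t: 5.0
position: [450.7, -264.1, 323.1]
orientation: [[-0.012, 1.0, 0.002], [1.0, 0.012, -0.002], [-0.002, 0.002, -1.0]]
wrist_force: [0.1, -1.4, -0.4]
gripper_width: 0.268
```

```bash
python3 -c "
from h import *
import cv2
plan(np.array([440,100,290]),Rdes(7,20),5,1.5)
cv2.imwrite('pics/s3.png',camera('scene')['frame'])"
```

```text
t 5.00 P [ 450.7 -264.1  323.1] F [ 0.1 -1.4 -0.4] w 0.268 q [-0.58 -0.23  1.62 -0.    1.74 -0.59]
left mm [364.3  -6.5  32.5] deg [-19.9   1.2  -6.3] rows 9.1
[1.5, 3.98, -0.07, 0.35, -2.2, 0.1, -0.7]
[1.5, 3.98, -0.04, 0.36, -2.2, 0.1, -0.7]
[1.5, 3.98, -0.0, 0.37, -2.2, 0.1, -0.7]
[1.5, 3.98, 0.03, 0.37, -2.2, 0.1, -0.7]
[1.5, 3.98, 0.07, 0.38, -2.2, 0.2, -0.7]
```

View pics/s3.png

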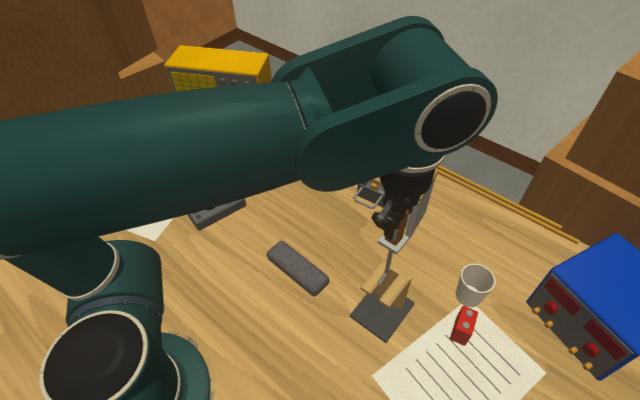

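Emit:
drive_tool:
  commands:
    - [1.5,4,0,0.2,-2.5,0,-0.7]
    - [1.5,4,0,0.2,-2.5,0,-0.7]
    - [1.5,4,0,0.2,-2.5,0,-0.7]
    - [1.5,4,0,0.2,-2.5,0,-0.7]
    - [1.5,4,0,0.2,-2.5,0,-0.7]

```text
t: 5.47
position: [444.3, -63.2, 304.2]
orientation: [[-0.065, 0.974, 0.215], [0.998, 0.064, 0.011], [-0.003, 0.216, -0.976]]
wrist_force: [1.1, 0.4, -1.3]
gripper_width: 0.268
```

Emit:
drive_tool:
  commands:
    - [1.5,4,0,0,-4,0,-0.7]
    - [1.5,4,0,0,-4,0,-0.7]
    - [1.5,4,0,0,-4,0,-0.7]
    - [1.5,4,0,0,-4,0,-0.7]
    - [1.5,2,0,0,-3,0,0]

```text
t: 5.88
position: [426.8, 113.7, 297.7]
orientation: [[-0.109, 0.852, 0.512], [0.994, 0.101, 0.044], [-0.014, 0.514, -0.858]]
wrist_force: [0.2, 0.0, -1.7]
gripper_width: 0.27
```

```bash
python3 -c "
from h import *
import cv2
plan(np.array([494,132,230]),Rdes(7,40),5,1.5)
cv2.imwrite('pics/w4.png',camera('wrist')['frame'])"
```

```text
t 5.88 P [426.8 113.7 297.7] F [ 0.2  0.  -1.7] w 0.270 q [ 0.26 -0.79  2.09 -0.09  1.3   0.15]
left mm [11.8 24.3 93.3] deg [-9.1  1.1 -0.1] rows 2.4
[1.5, 0.49, 1.0, 3.84, -3.7, 0.4, -0.1]
[1.5, 0.45, 0.75, 3.9, -3.8, 0.5, -0.0]
[1.5, 0.18, 0.21, 1.69, -1.6, 0.2, -0.0]
[1.5, 0.0, 0.0, 0.0, 0.0, -0.0, -0.0]
[1.5, 0.0, 0.0, 0.0, 0.0, -0.0, -0.0]
```

View pics/w4.png

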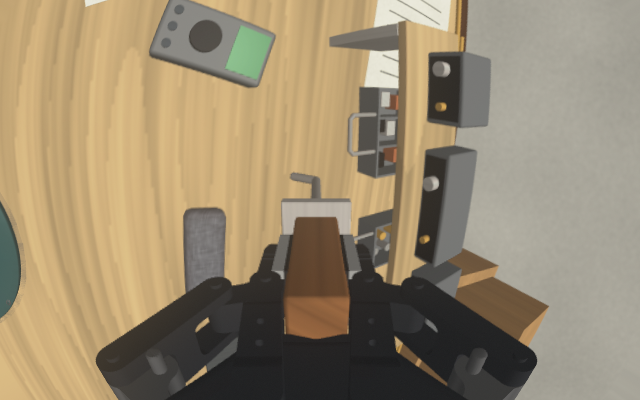

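Emit:
drive_tool:
  commands:
    - [1.5,0.5,1.5,3,-3,0.4,0]
    - [1.5,0.4,1,3,-3,0.4,0]
    - [1.5,0.2,0.3,2,-2.5,0.2,0]
    - [1.5,0,0,0,0,0,0]
    - [1.5,0,0,0,0,0,0]

```text
t: 6.35
position: [490.6, 139.3, 240.3]
orientation: [[-0.131, 0.762, 0.634], [0.991, 0.1, 0.085], [0.002, 0.64, -0.769]]
wrist_force: [0.5, 0.6, 0.2]
gripper_width: 0.269
```

```bash
python3 -c "
from h import *
import cv2
plan(np.array([494,132,230]),Rdes(7,40),1,1.5)
f=camera('wrist')['frame'];cv2.imwrite('pics/w5.png',f)
cv2.imwrite('pics/w5z.png',cv2.resize(f[60:220,250:420],None,fx=3.5,fy=3.5,interpolation=2))"
```

```text
t 6.35 P [490.6 139.3 240.3] F [0.5 0.6 0.2] w 0.269 q [ 0.28 -0.71  2.19 -0.11  0.98  0.18]
left mm [-7.7 -4.7  9.4] deg [-0.2 -0.4  0.3] rows 1.0
[1.5, -0.77, -0.47, 0.94, -0.2, -0.4, 0.3]
```

View pics/w5z.png

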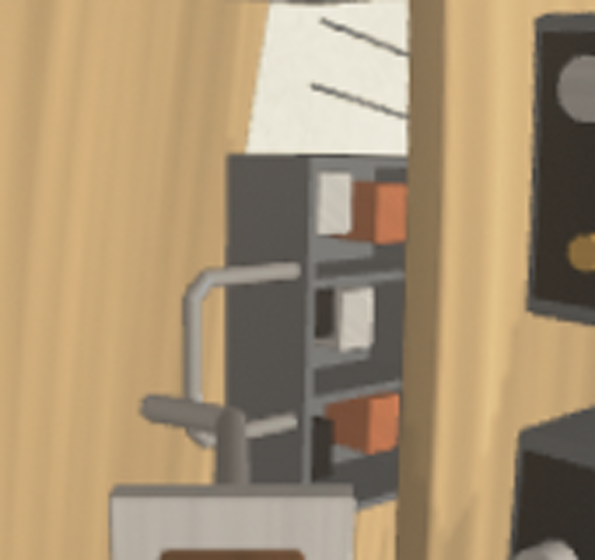

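```bash
python3 - <<'E'
from h import *
np.set_printoptions(precision=1,suppress=True)
s=telemetry.get_state();c=camera("wrist")
W=lambda x,y:((x+.5)/3.5-.5+250,(y+.5)/3.5-.5+60)
print("bar",[wplane(c,s,W(*p),42) for p in((193,300),(196,410))])
print("legs at wall",[wplane(c,s,W(*p),42) for p in((302,271),(297,422))])
print("wall top front z50",[wplane(c,s,W(*p),50) for p in((308,157),(305,480))],"base",[wplane(c,s,W(*p),0) for p in((230,157),(228,380))])
print("shelf edge z165",[wplane(c,s,W(*p),165) for p in((441,0),(428,555))],"z150",[wplane(c,s,W(*p),150) for p in((411,0),(400,555))])
b=s["position"]+134*s["orientation"][:,2];h=s["orientation"]@np.array([0,-1,0]);
tip=b+21*h+15*s["orientation"][:,2]
print("bend",b,"tip",tip)
# project tip, bend in wrist image
M=np.linalg.inv(c["T_tool_cam"])
for p in(b,tip):
    v=(M@np.r_[s["orientation"].T@(p-s["position"]),1])[:3];r=np.hypot(v[0],v[1]);th=np.arctan2(r,v[2])
    u=c["mtx"][:2,2]+c["mtx"][0,0]*th*v[:2]/r;print(u,(u-[250,60])*3.5)
E
```

```text
bar [array([635.4, 170.8,  42. ]), array([641.7, 129.7,  42. ])]
legs at wall [array([688.3, 183.7,  42. ]), array([694.8, 122.5,  42. ])]
wall top front z50 [array([677.4, 227.9,  50. ]), array([695.2, 100.2,  50. ])] base [array([680.8, 226.8,   0. ]), array([692. , 132.1,   0. ])]
shelf edge z165 [array([609.7, 266.5, 165. ]), array([633.3, 112.6, 165. ])] z150 [array([614.7, 268.5, 150. ]), array([638.9, 107.1, 150. ])]
bend [575.4 150.5 137.1] tip [568.9 149.7 112.2]
[314.8 178.6] [226.6 415. ]
[293.2 174.4] [151.2 400.5]
```

```bash
python3 -c "
from h import *
plan(np.array([515,140,188]),Rdes(7,40),2,1.5,30)"
```

```text
t 6.45 P [490.7 139.1 241.4] F [ 0.1  0.4 -0.2] w 0.270 q [ 0.28 -0.71  2.18 -0.11  0.98  0.18]
left mm [ -2.4 -15.6  56.5] deg [-0.2 -0.4  0.3] rows 2.0
[1.5, -0.12, -0.8, 2.89, -0.1, -0.2, 0.2]
[1.5, -0.11, -0.77, 2.76, -0.1, -0.2, 0.1]
```

Emit:
drive_tool:
  commands:
    - [1.5,-0.1,-0.8,2,-0.1,-0.2,0.2]
    - [1.5,-0.1,-0.6,2,0,-0.2,0.1]
    - [1.5,0,-0.2,1.5,0,0,0]
    - [1.5,0,0,0,0,0,0]
    - [1.5,0,0,0,0,0,0]

```text
t: 6.87
position: [514.7, 138.7, 196.2]
orientation: [[-0.119, 0.758, 0.641], [0.993, 0.09, 0.077], [0.001, 0.645, -0.764]]
wrist_force: [-0.5, 0.3, -0.7]
gripper_width: 0.268
```

```bash
python3 -c "
from h import *
plan(np.array([575,141.5,188]),Rdes(7,40),4,1.5,20)"
```

```text
t 6.87 P [514.7 138.7 196.2] F [-0.5  0.3 -0.7] w 0.268 q [ 0.27 -0.63  2.22 -0.12  0.86  0.19]
left mm [-4.4 40.7 45.1] deg [ 0.2  0.1 -0.2] rows 3.0
[1.5, -0.14, 1.34, 1.48, 0.1, 0.0, -0.1]
[1.5, -0.15, 1.34, 1.48, 0.0, 0.0, -0.0]
[1.5, -0.15, 1.34, 1.48, 0.1, 0.1, -0.1]
[1.5, -0.0, 0.06, 0.07, 0.0, -0.0, 0.0]
```

Emit:
drive_tool:
  commands:
    - [1.5,-0.1,1.1,1.4,0.1,0,0]
    - [1.5,-0.1,1.1,1.2,0,0,0]
    - [1.5,-0.1,1.1,1,0,0,0]
    - [1.5,0,0.7,0.6,0,0,0]
    - [1.5,0,0,0,0,0,0]

```text
t: 7.28
position: [574.5, 142.1, 200.0]
orientation: [[-0.118, 0.755, 0.645], [0.993, 0.088, 0.078], [0.002, 0.65, -0.76]]
wrist_force: [0.4, 0.2, -1.1]
gripper_width: 0.27
```

```bash
python3 -c "
from h import *
import cv2
plan(np.array([575,141.5,187]),Rdes(7,40),3,1.5,20)
f=camera('wrist')['frame']
cv2.imwrite('pics/w6z.png',cv2.resize(f[60:260,230:430],None,fx=3,fy=3,interpolation=2))
f=camera('scene')['frame'];cv2.imwrite('pics/s6.png',f)"
```

```text
t 7.28 P [574.5 142.1 200. ] F [ 0.4  0.2 -1.1] w 0.270 q [ 0.24 -0.47  2.11 -0.11  0.8   0.17]
left mm [-0.7 -8.1 10.2] deg [ 0.5  0.1 -0.2] rows 1.0
[1.5, -0.07, -0.81, 1.02, 0.5, 0.1, -0.2]
[1.5, -0.0, -0.0, 0.0, 0.0, -0.0, -0.0]
[1.5, -0.0, -0.0, 0.0, 0.0, -0.0, -0.0]
```

View pics/w6z.png

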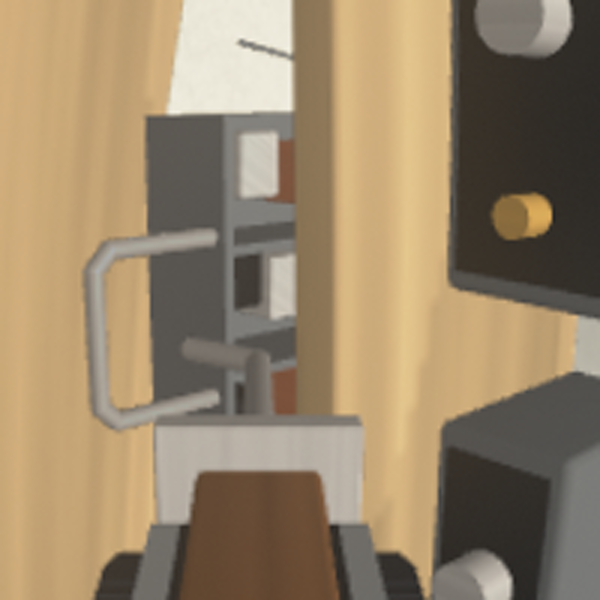

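View pics/s6.png

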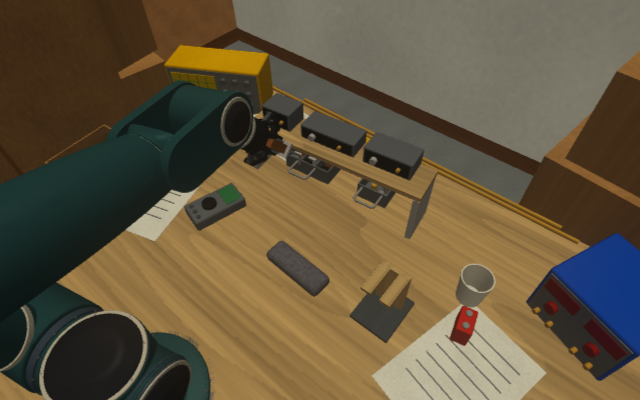

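```bash
python3 -c "
from h import *
plan(np.array([573,141.5,147]),Rdes(7,40),5,1.5,14)"
```

```text
t 7.38 P [573.4 142.2 199.7] F [-0.5 -0.2 -1.7] w 0.269 q [ 0.24 -0.47  2.12 -0.11  0.8   0.17]
left mm [ -0.7 -34.6  39.8] deg [ 0.5  0.1 -0.2] rows 3.8
[1.5, -0.02, -0.92, 1.06, 0.1, 0.0, -0.1]
[1.5, -0.02, -0.92, 1.06, 0.2, 0.0, -0.0]
[1.5, -0.01, -0.91, 1.06, 0.1, 0.0, -0.1]
[1.5, -0.01, -0.7, 0.81, 0.1, 0.1, -0.0]
[1.5, -0.0, 0.0, -0.0, 0.0, -0.0, -0.0]
```

Emit:
drive_tool:
  commands:
    - [1.5,0,-0.7,0.8,0.1,0,0]
    - [1.5,0,-0.7,0.8,0.1,0,0]
    - [1.5,0,-0.7,0.8,0.1,0,0]
    - [1.5,0,-0.6,0.7,0,0,0]
    - [1.5,0,0,0,0,0,0]

```text
t: 7.8
position: [570.4, 142.2, 155.0]
orientation: [[-0.119, 0.758, 0.641], [0.993, 0.089, 0.078], [0.002, 0.646, -0.764]]
wrist_force: [0.2, -0.8, -1.9]
gripper_width: 0.268
```

```bash
python3 -c "
from h import *
plan(np.array([573,141.5,147]),Rdes(7,40),5,1.5,14)
import cv2
f=camera('wrist')['frame']
cv2.imwrite('pics/w7z.png',cv2.resize(f[60:260,230:430],None,fx=3,fy=3,interpolation=2))"
```

```text
t 7.80 P [570.4 142.2 155. ] F [ 0.2 -0.8 -1.9] w 0.268 q [ 0.24 -0.45  2.17 -0.11  0.72  0.18]
left mm [-1.  -3.2  7.8] deg [ 0.2  0.  -0.2] rows 1.0
[1.5, -0.1, -0.32, 0.78, 0.2, 0.0, -0.2]
[1.5, -0.0, -0.0, -0.0, 0.0, 0.0, -0.0]
[1.5, -0.0, -0.0, -0.0, 0.0, 0.0, -0.0]
[1.5, -0.0, -0.0, -0.0, 0.0, 0.0, -0.0]
[1.5, -0.0, -0.0, -0.0, 0.0, 0.0, -0.0]
```

View pics/w7z.png

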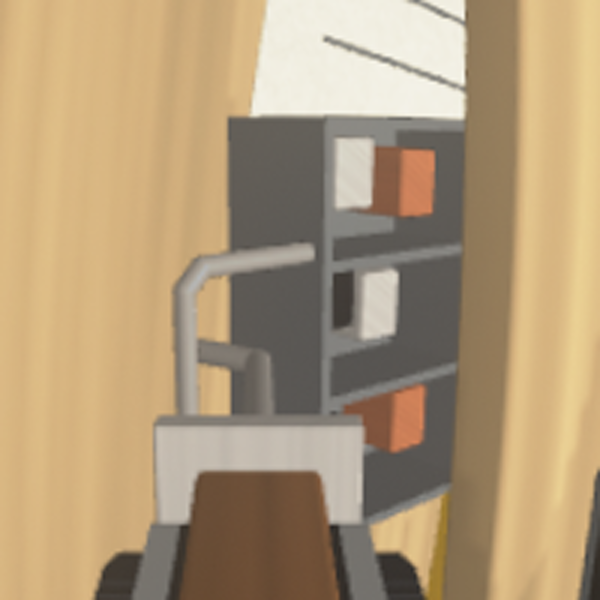

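```bash
cat >> h.py <<'E'
def bplan(b,tilt,yaw=7,n=5,step=12,grip=1.5,L=134):
    R=Rdes(yaw,tilt);s=telemetry.get_state()
    print("bend now",(s["position"]+L*s["orientation"][:,2]).round(1),"tilt %.1f"%np.degrees(np.arccos(-s["orientation"][2,2])))
    plan(np.array(b)-L*R[:,2],R,n,grip,step,7)
E
python3 -c "
from h import *
bplan([640,150,45],40)"
```

```text
bend now [656.5 152.7  53.6] tilt 40.2
t 7.85 P [570.6 142.3 155.9] F [ 0.6  0.3 -2.1] w 0.273 q [ 0.24 -0.45  2.17 -0.11  0.72  0.18]
left mm [ -0.8 -17.7  -4.2] deg [ 0.2  0.  -0.2] rows 1.5
[1.5, -0.06, -1.17, -0.28, 0.2, 0.0, -0.1]
[1.5, -0.02, -0.6, -0.14, 0.0, 0.0, -0.1]
[1.5, -0.0, -0.0, -0.0, 0.0, 0.0, -0.0]
[1.5, -0.0, -0.0, -0.0, 0.0, 0.0, -0.0]
[1.5, -0.0, -0.0, -0.0, 0.0, 0.0, -0.0]
```

Emit:
drive_tool:
  commands:
    - [1.5,0,-0.5,0.6,0,0,0]
    - [1.5,0,0,0,0,0,0]
    - [1.5,-0.1,-0.6,-0.5,0,0,0]
    - [1.5,-0.1,-0.6,-0.5,0,0,0]
    - [1.5,0,0,0,0,0,0]

```text
t: 8.27
position: [554.2, 138.2, 147.3]
orientation: [[-0.119, 0.758, 0.641], [0.993, 0.089, 0.078], [0.002, 0.646, -0.763]]
wrist_force: [0.7, 0.9, -1.7]
gripper_width: 0.27
```

```bash
python3 -c "
from h import *
bplan([625,148,45],36)
import cv2
f=camera('wrist')['frame']
cv2.imwrite('pics/w8z.png',cv2.resize(f[60:260,230:430],None,fx=3,fy=3,interpolation=2))"
```

```text
bend now [640.1 148.7  45.1] tilt 40.2
t 8.27 P [554.2 138.2 147.3] F [ 0.7  0.9 -1.7] w 0.270 q [ 0.24 -0.49  2.21 -0.11  0.72  0.18]
left mm [ 1.1 -1.6 -9.3] deg [ 4.2  0.  -0.2] rows 1.0
[1.5, 0.11, -0.16, -0.93, 4.2, 0.0, -0.2]
[1.5, -0.0, -0.0, -0.0, 0.0, 0.0, -0.0]
[1.5, -0.0, -0.0, -0.0, 0.0, 0.0, -0.0]
[1.5, -0.0, -0.0, -0.0, 0.0, 0.0, -0.0]
[1.5, -0.0, -0.0, -0.0, 0.0, 0.0, -0.0]
```

View pics/w8z.png

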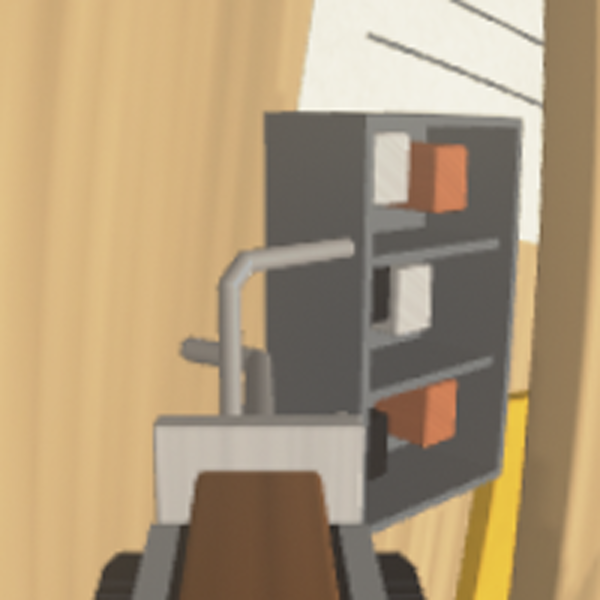

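Emit:
drive_tool:
  commands:
    - [1.5,0,-0.1,-0.5,2,0,0]
    - [1.5,0,-0.1,-0.5,2,0,0]
    - [1.5,0,-0.1,-0.6,1.5,0,0]
    - [1.5,0,-0.1,-0.6,1.5,0,0]
    - [1.5,0,-0.1,-0.6,1.5,0,0]

```text
t: 8.73
position: [532.5, 135.5, 168.2]
orientation: [[-0.119, 0.846, 0.519], [0.993, 0.1, 0.064], [0.002, 0.523, -0.852]]
wrist_force: [1.0, 0.9, -3.8]
gripper_width: 0.268
```

```bash
python3 -c "
from h import *
bplan([590,143,45],25)"
```

```text
bend now [602.1 144.1  54. ] tilt 31.6
t 8.73 P [532.5 135.5 168.2] F [ 1.   0.9 -3.8] w 0.268 q [ 0.23 -0.48  2.13 -0.07  0.95  0.14]
left mm [0.4 0.3 2.2] deg [ 6.6 -0.  -0.2] rows 1.0
[1.5, 0.04, 0.03, 0.22, 6.6, -0.0, -0.2]
[1.5, 0.0, -0.0, 0.0, -0.0, -0.0, 0.0]
[1.5, 0.0, -0.0, 0.0, -0.0, -0.0, 0.0]
[1.5, 0.0, -0.0, 0.0, -0.0, -0.0, 0.0]
[1.5, 0.0, -0.0, 0.0, -0.0, -0.0, 0.0]
```

Emit:
drive_tool:
  commands:
    - [1.5,0,-0.3,0.5,0,0,0]
    - [1.5,0,-0.2,0.4,0,0,0]
    - [1.5,0,0,0,0,0,0]

```text
t: 8.98
position: [533.8, 135.7, 159.5]
orientation: [[-0.119, 0.844, 0.523], [0.993, 0.1, 0.065], [0.003, 0.527, -0.85]]
wrist_force: [-0.8, 0.3, -1.9]
gripper_width: 0.267
```

```bash
python3 -c "
from h import *
bplan([570,141,43],25)
import cv2
c=camera('wrist');f=c['frame']
cv2.imwrite('pics/w9.png',f)
cv2.imwrite('pics/t9.png',camera('top')['frame'])"
```

```text
bend now [603.9 144.4  45.7] tilt 31.8
t 8.98 P [533.8 135.7 159.5] F [-0.8  0.3 -1.9] w 0.267 q [ 0.23 -0.48  2.14 -0.07  0.92  0.14]
left mm [  0.8 -14.5 -14.7] deg [ 6.8 -0.  -0.2] rows 1.7
[1.5, 0.05, -0.84, -0.86, 3.9, -0.0, -0.1]
[1.5, 0.03, -0.65, -0.57, 2.9, -0.0, -0.1]
[1.5, -0.0, 0.0, -0.0, 0.0, -0.0, -0.0]
[1.5, -0.0, 0.0, -0.0, 0.0, -0.0, -0.0]
[1.5, -0.0, 0.0, -0.0, 0.0, -0.0, -0.0]
```

View pics/w9.png

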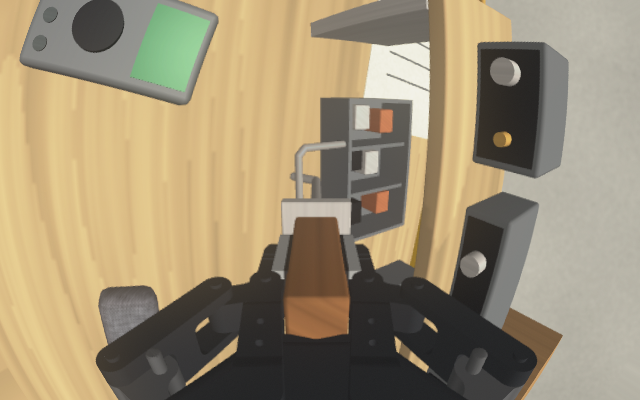

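```bash
python3 -c "
from h import *
bplan([563,139.5,43],24,step=8)"
```

```text
bend now [603.8 144.4  46. ] tilt 31.8
t 9.08 P [533.7 135.7 159.9] F [-0.3 -0.  -0.9] w 0.267 q [ 0.23 -0.48  2.14 -0.07  0.92  0.14]
left mm [  0.1 -18.3 -17.9] deg [ 7.8 -0.1 -0.2] rows 3.2
[1.5, 0.0, -0.57, -0.56, 2.4, -0.0, -0.1]
[1.5, 0.01, -0.6, -0.53, 2.4, -0.0, -0.1]
[1.5, 0.0, -0.62, -0.51, 2.5, -0.0, -0.0]
[1.5, 0.0, -0.12, -0.1, 0.5, -0.0, -0.0]
[1.5, 0.0, -0.0, 0.0, -0.0, -0.0, -0.0]
```

Emit:
drive_tool:
  commands:
    - [1.5,0,-0.6,-0.5,2.4,0,0]
    - [1.5,0,-0.6,-0.5,2.4,0,0]
    - [1.5,0,-0.6,-0.5,2.4,0,0]
    - [1.5,0,-0.2,0,0.5,0,0]

```text
t: 9.42
position: [508.6, 132.7, 162.6]
orientation: [[-0.119, 0.907, 0.403], [0.993, 0.108, 0.051], [0.002, 0.406, -0.914]]
wrist_force: [2.9, 0.4, 0.8]
gripper_width: 0.271
```

```bash
python3 -c "
from h import *
bplan([530,135,42],18,step=7)"
```

```text
bend now [562.7 139.5  40.2] tilt 24.0
t 9.42 P [508.6 132.7 162.6] F [2.9 0.4 0.8] w 0.271 q [ 0.23 -0.46  2.1  -0.05  1.09  0.12]
left mm [ -0.4 -15.4 -14.3] deg [ 6.  -0.1 -0.2] rows 3.0
[1.5, -0.01, -0.51, -0.48, 2.0, -0.0, -0.1]
[1.5, -0.01, -0.53, -0.46, 2.0, -0.0, -0.0]
[1.5, -0.02, -0.55, -0.43, 2.0, -0.1, -0.1]
[1.5, 0.0, -0.0, -0.01, -0.0, 0.0, 0.0]
[1.5, 0.0, -0.0, 0.0, -0.0, 0.0, 0.0]
```

Emit:
drive_tool:
  commands:
    - [1.5,0,-0.5,-0.5,2,0,0]
    - [1.5,0,-0.5,-0.5,2,0,0]
    - [1.5,0,-0.6,-0.4,2,0,0]
    - [1.5,0,0,0,0,0,0]
    - [1.5,0,0,0,0,0,0]

```text
t: 9.83
position: [489.0, 130.2, 168.0]
orientation: [[-0.119, 0.944, 0.307], [0.993, 0.113, 0.039], [0.002, 0.31, -0.951]]
wrist_force: [-0.2, -0.6, -1.6]
gripper_width: 0.268
```

```bash
python3 -c "
from h import *
bplan([520,134,42],17,step=7)
import cv2
c=camera('wrist');f=c['frame']
cv2.imwrite('pics/w10.png',f)
cv2.imwrite('pics/t10.png',camera('top')['frame'])"
```

```text
bend now [530.2 135.4  40.6] tilt 18.1
t 9.83 P [489.  130.2 168. ] F [-0.2 -0.6 -1.6] w 0.268 q [ 0.23 -0.45  2.06 -0.03  1.21  0.12]
left mm [-0.1 -6.8 -4.5] deg [ 1.1 -0.1 -0.2] rows 1.2
[1.5, -0.01, -0.58, -0.39, 0.9, -0.1, -0.2]
[1.5, 0.0, -0.11, -0.06, 0.2, 0.0, 0.0]
[1.5, 0.0, 0.0, 0.0, -0.0, 0.0, 0.0]
[1.5, 0.0, 0.0, 0.0, -0.0, 0.0, 0.0]
[1.5, 0.0, 0.0, 0.0, -0.0, 0.0, 0.0]
```

View pics/w10.png

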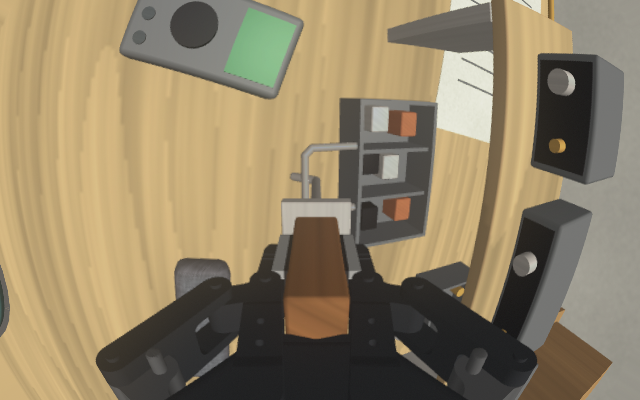

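View pics/t10.png

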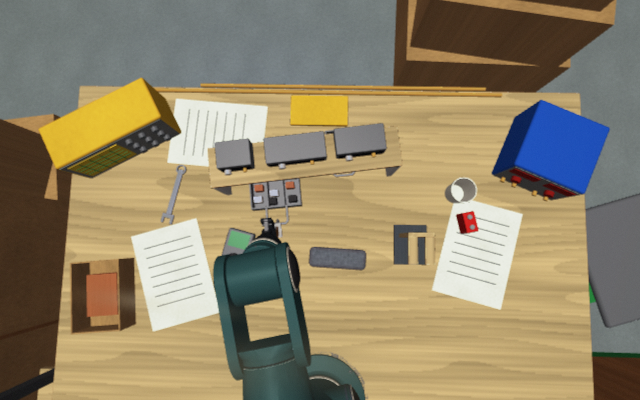

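```bash
python3 - <<'E'
from h import *
np.set_printoptions(precision=1,suppress=True)
s=telemetry.get_state();c=camera("wrist");T=camera("top")
print("tray W",[wplane(c,s,p,50) for p in((358,100),(360,247),(437,103),(425,236))],"base front",[wplane(c,s,p,0) for p in((340,98),)])
print("tray T",[plane(T,p,50) for p in((252,210),(302,207),(250,184),(300,180))])
print("edge W z150",[wplane(c,s,p,150) for p in((491,30),(478,230))],"z165",[wplane(c,s,p,165) for p in((505,30),(488,240))])
E
```

```text
tray W [array([559. , 211.7,  50. ]), array([584.7,  66.7,  50. ]), array([650. , 223.2,  50. ]), array([668.9,  74.4,  50. ])] base front [array([562.1, 213. ,   0. ])]
tray T [array([555.7, 212. ,  50. ]), array([567.9,  63.5,  50. ]), array([633.6, 221.2,  50. ]), array([648.7,  71.7,  50. ])]
edge W z150 [array([610.7, 278.1, 150. ]), array([634.6, 125.8, 150. ])] z165 [array([608.7, 276.1, 165. ]), array([631.7, 123.8, 165. ])]
```

Emit:
drive_tool:
  commands:
    - [1.5,0,-0.6,-0.2,0,0,0]
    - [1.5,0,-0.6,-0.2,0,0,0]
    - [1.5,0,0,0,0,0,0]

```text
t: 10.28
position: [475.5, 128.6, 167.8]
orientation: [[-0.119, 0.944, 0.309], [0.993, 0.112, 0.039], [0.002, 0.311, -0.95]]
wrist_force: [0.2, 0.5, -1.7]
gripper_width: 0.272
```

```bash
python3 -c "
from h import *
bplan([536,136,41],20,step=7)
import cv2
c=camera('wrist');f=c['frame']
cv2.imwrite('pics/w11z.png',cv2.resize(f[60:260,230:460],None,fx=3,fy=3,interpolation=2))"
```

```text
bend now [516.8 133.8  40.5] tilt 18.1
t 10.28 P [475.5 128.6 167.8] F [ 0.2  0.5 -1.7] w 0.272 q [ 0.23 -0.49  2.09 -0.04  1.22  0.12]
left mm [ 0.1 14.1  5.6] deg [-1.9 -0.1 -0.2] rows 2.2
[1.5, 0.0, 0.65, 0.26, -0.9, -0.0, -0.1]
[1.5, 0.0, 0.65, 0.26, -0.8, -0.0, -0.1]
[1.5, 0.0, 0.11, 0.05, -0.2, -0.1, -0.0]
[1.5, 0.0, -0.0, -0.0, 0.0, 0.0, -0.0]
[1.5, 0.0, -0.0, -0.0, 0.0, 0.0, -0.0]
```

View pics/w11z.png

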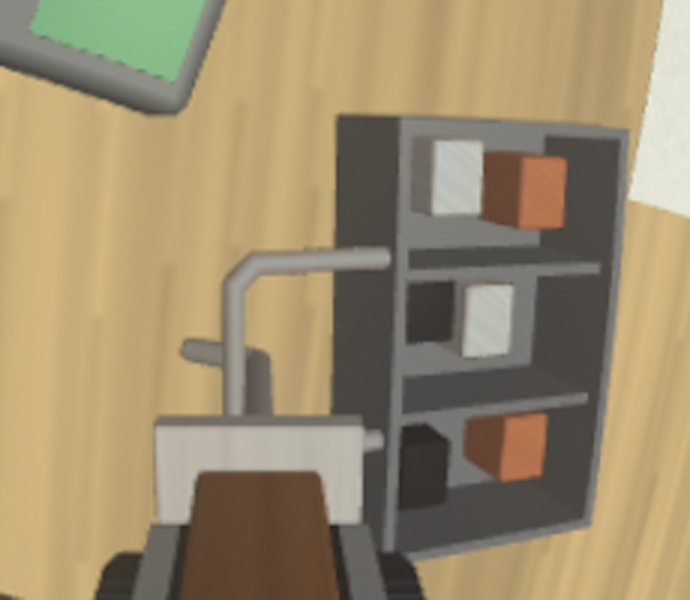

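```bash
python3 -c "
from h import *
bplan([538,136.5,43],30,step=7)"
```

```text
bend now [517.  133.8  40.4] tilt 18.1
t 10.33 P [475.7 128.6 167.8] F [ 0.3  0.4 -0.8] w 0.270 q [ 0.23 -0.49  2.09 -0.04  1.22  0.12]
left mm [ 0.2 -6.7  7. ] deg [-11.9  -0.   -0.2] rows 1.7
[1.5, 0.01, -0.4, 0.41, -7.0, -0.0, -0.1]
[1.5, 0.01, -0.31, 0.26, -4.9, -0.0, -0.1]
[1.5, -0.0, 0.0, -0.0, 0.0, -0.0, -0.0]
[1.5, -0.0, 0.0, -0.0, 0.0, -0.0, -0.0]
[1.5, -0.0, 0.0, -0.0, 0.0, -0.0, -0.0]
```

Emit:
drive_tool:
  commands:
    - [1.5,0,-0.2,0.2,-3,0,0]
    - [1.5,0,-0.2,0.2,-3,0,0]
    - [1.5,0,-0.2,0.2,-3,0,0]
    - [1.5,0,-0.1,0.1,-3,0,0]
    - [1.5,0,0,0,0,0,0]

```text
t: 10.75
position: [471.6, 128.2, 158.4]
orientation: [[-0.119, 0.855, 0.505], [0.993, 0.101, 0.063], [0.002, 0.509, -0.861]]
wrist_force: [-0.2, -0.4, -1.3]
gripper_width: 0.267
```

```bash
python3 -c "
from h import *
bplan([538,136.5,115],30,step=15)
import cv2
c=camera('wrist');f=c['frame']
cv2.imwrite('pics/w12z.png',cv2.resize(f[60:260,230:460],None,fx=3,fy=3,interpolation=2))"
```

```text
bend now [539.3 136.5  43.1] tilt 30.6
t 10.75 P [471.6 128.2 158.4] F [-0.2 -0.4 -1.3] w 0.267 q [ 0.25 -0.64  2.24 -0.08  1.01  0.16]
left mm [  0.4  36.9 -62.5] deg [ 0.6 -0.  -0.2] rows 4.8
[1.5, 0.01, 0.76, -1.29, 0.1, -0.0, -0.0]
[1.5, 0.01, 0.76, -1.29, 0.1, -0.0, -0.1]
[1.5, 0.0, 0.76, -1.29, 0.1, -0.0, -0.0]
[1.5, 0.01, 0.75, -1.3, 0.2, -0.0, -0.1]
[1.5, 0.0, 0.64, -1.1, 0.1, -0.0, -0.0]
```

View pics/w12z.png

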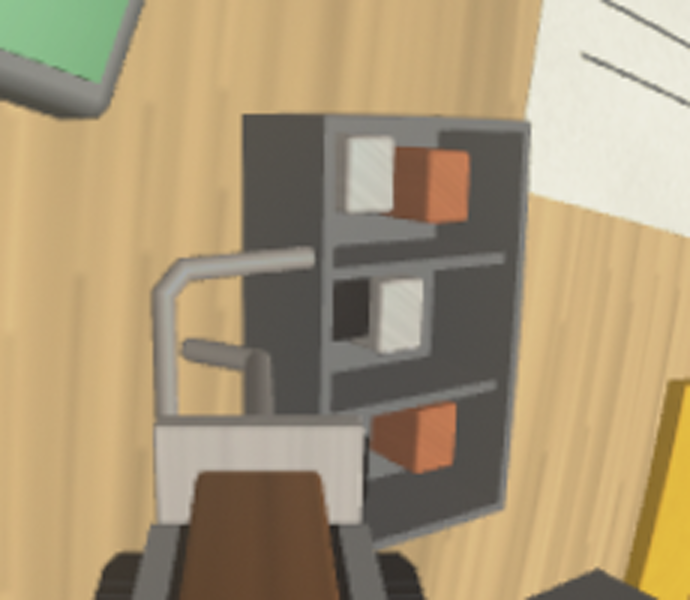

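Emit:
drive_tool:
  commands:
    - [1.5,0,0.5,-0.9,0,0,0]
    - [1.5,0,0.7,-1.2,0,0,0]
    - [1.5,0,0.8,-1.3,0,0,0]
    - [1.5,0,0.8,-1.3,0,0,0]
    - [1.5,0,0.8,-1.3,0,0,0]

```text
t: 11.22
position: [472.2, 128.0, 232.7]
orientation: [[-0.119, 0.861, 0.494], [0.993, 0.102, 0.061], [0.002, 0.497, -0.867]]
wrist_force: [0.5, 0.4, -0.9]
gripper_width: 0.271
```

```bash
python3 -c "
from h import *
bplan([538,136.5,150],30,step=20)
import cv2
c=camera('wrist');f=c['frame']
cv2.imwrite('pics/w13.png',f)"
```

```text
bend now [538.4 136.2 116.5] tilt 29.8
t 11.22 P [472.2 128.  232.7] F [ 0.5  0.4 -0.9] w 0.271 q [ 0.25 -0.65  2.12 -0.07  1.15  0.14]
left mm [  0.5  16.  -29.3] deg [-0.2 -0.  -0.2] rows 1.7
[1.5, 0.03, 0.96, -1.75, -0.1, -0.0, -0.1]
[1.5, 0.02, 0.64, -1.17, -0.1, -0.0, -0.1]
[1.5, -0.0, 0.0, -0.0, 0.0, -0.0, 0.0]
[1.5, -0.0, 0.0, -0.0, 0.0, -0.0, 0.0]
[1.5, -0.0, 0.0, -0.0, 0.0, -0.0, 0.0]
```

View pics/w13.png

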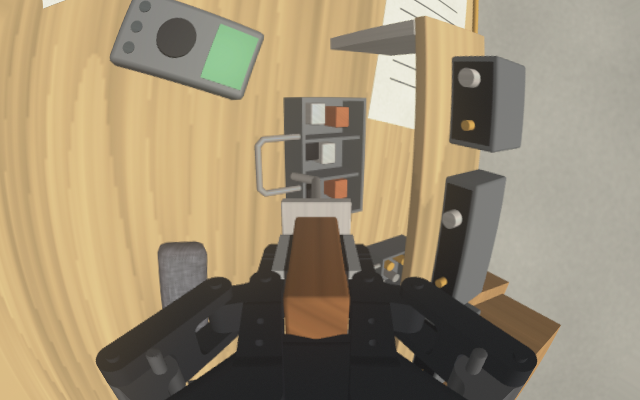

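Emit:
drive_tool:
  commands:
    - [1.5,0,1,-1.8,0,0,0]
    - [1.5,-1,1.2,-2,3,0,0]
    - [1.5,-2,0.8,-2,4,0,0.5]
    - [1.5,-3,0.2,-1.5,5,0,0.5]
    - [1.5,-3.5,0,-0.5,5,0,0.5]

```text
t: 11.68
position: [475.1, 34.8, 328.8]
orientation: [[-0.105, 0.971, 0.213], [0.994, 0.099, 0.037], [0.015, 0.216, -0.976]]
wrist_force: [0.4, 1.3, -1.5]
gripper_width: 0.267
```

```bash
python3 -c "
from h import *
plan(np.array([452,-263,322]),Rdes(.7,0),5,1.5)"
```

```text
t 11.68 P [475.1  34.8 328.8] F [ 0.4  1.3 -1.5] w 0.267 q [-0.   -0.47  1.81  0.04  1.59 -0.1 ]
left mm [-293.8  -53.4   -9.4] deg [12.4 -1.4  5.2] rows 7.5
[1.5, -3.93, -0.71, -0.13, 1.7, -0.2, 0.7]
[1.5, -3.94, -0.67, -0.09, 1.7, -0.2, 0.7]
[1.5, -3.95, -0.62, -0.06, 1.6, -0.2, 0.7]
[1.5, -3.96, -0.58, -0.03, 1.7, -0.2, 0.7]
[1.5, -3.96, -0.53, 0.0, 1.6, -0.2, 0.7]
```

Emit:
drive_tool:
  commands:
    - [1.5,-4,-0.7,-0.1,2,-0.2,0.8]
    - [1.5,-4,-0.7,-0.1,2,-0.2,0.8]
    - [1.5,-4,-0.6,-0.1,2,-0.2,0.7]
    - [1.5,-4,-0.5,0,2,-0.2,0.7]
    - [1.5,-4,-0.5,0,1.6,-0.2,0.7]

```text
t: 12.1
position: [462.0, -174.1, 331.0]
orientation: [[-0.04, 0.999, 0.037], [0.999, 0.039, 0.013], [0.012, 0.037, -0.999]]
wrist_force: [1.2, 1.0, -0.7]
gripper_width: 0.267
```

```bash
python3 -c "
from h import *
plan(np.array([452,-263,322]),Rdes(.7,0),5,1.5,30)"
```

```text
t 12.10 P [ 462.  -174.1  331. ] F [ 1.2  1.  -0.7] w 0.267 q [-0.43 -0.31  1.68  0.03  1.74 -0.46]
left mm [-88.5 -13.8   7.5] deg [ 2.1 -0.7  1.6] rows 3.0
[1.5, -2.95, -0.46, 0.25, 0.7, -0.2, 0.5]
[1.5, -2.96, -0.43, 0.27, 0.7, -0.2, 0.5]
[1.5, -2.95, -0.41, 0.28, 0.7, -0.3, 0.6]
[1.5, 0.0, 0.0, -0.0, 0.0, 0.0, -0.0]
[1.5, 0.0, 0.0, -0.0, 0.0, 0.0, -0.0]
```

Emit:
drive_tool:
  commands:
    - [1.5,-3,-0.5,0.2,0.7,-0.2,0.5]
    - [1.5,-2.5,-0.4,0.2,0.7,-0.2,0.5]
    - [1.5,-1.5,-0.3,0.1,0.7,-0.3,0.5]
    - [1.5,-0.8,0,0,0,0,0]
    - [1.5,0,0,0,0,0,0]

```text
t: 12.52
position: [451.9, -264.9, 325.3]
orientation: [[-0.004, 1.0, -0.009], [1.0, 0.004, 0.004], [0.004, -0.009, -1.0]]
wrist_force: [0.1, 0.2, -0.8]
gripper_width: 0.27
```

```bash
python3 -c "
from h import *
plan(np.array([452.3,-265.4,310]),Rdes(.7,0),5,1.5,30)"
```

```text
t 12.52 P [ 451.9 -264.9  325.3] F [ 0.1  0.2 -0.8] w 0.270 q [-0.58 -0.22  1.61 -0.    1.76 -0.58]
left mm [-0.5  0.5 15.3] deg [-0.5 -0.2 -0.4] rows 1.0
[1.5, -0.05, 0.05, 1.53, -0.5, -0.2, -0.4]
[1.5, -0.0, -0.0, 0.0, -0.0, -0.0, -0.0]
[1.5, -0.0, -0.0, 0.0, -0.0, -0.0, -0.0]
[1.5, -0.0, -0.0, 0.0, -0.0, -0.0, -0.0]
[1.5, -0.0, -0.0, 0.0, -0.0, -0.0, -0.0]
```

Emit:
drive_tool:
  commands:
    - [1.5,-0.1,0.1,0,-0.5,-0.2,-0.4]
    - [1.5,0,0,0,0,0,0]

```text
t: 12.68
position: [453.7, -265.4, 325.7]
orientation: [[-0.013, 1.0, 0.001], [1.0, 0.013, 0.001], [0.001, 0.001, -1.0]]
wrist_force: [1.1, 0.4, -1.9]
gripper_width: 0.269
```

```bash
python3 -c "
from h import *
import cv2
plan(np.array([452.3,-265.4,310]),Rdes(.7,0),1,1.5,30)
f=camera('wrist')['frame'];g=camera('scene')['frame']
a=cv2.resize(f[80:280,230:430],(600,600),interpolation=2)
cv2.imwrite('pics/w14.png',a);cv2.imwrite('pics/s14.png',cv2.resize(g[150:350,330:480],None,fx=3,fy=3,interpolation=2))"
```

```text
t 12.68 P [ 453.7 -265.4  325.7] F [ 1.1  0.4 -1.9] w 0.269 q [-0.58 -0.22  1.61  0.    1.75 -0.59]
left mm [-0.  -1.4 15.7] deg [ 0.1 -0.1  0. ] rows 1.0
[1.5, -0.0, -0.14, 1.57, 0.1, -0.1, 0.0]
```

View pics/w14.png

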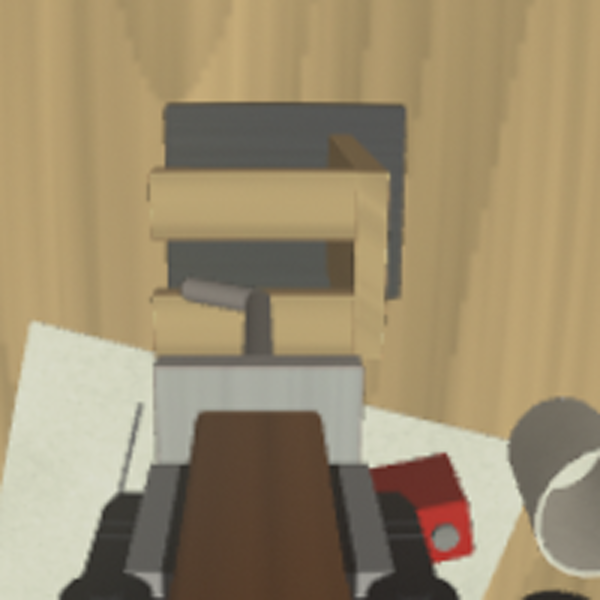

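View pics/s14.png

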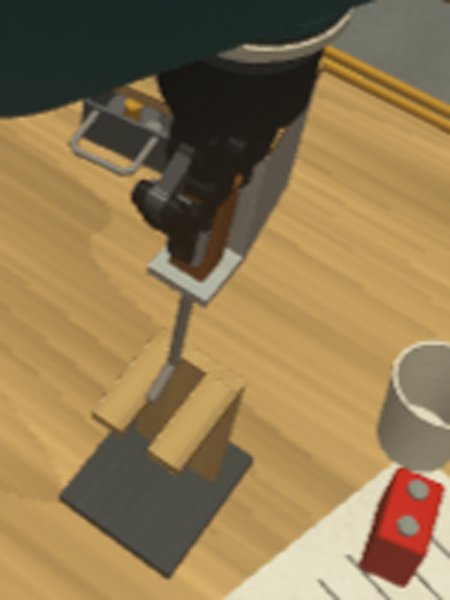

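```bash
python3 - <<'E'
from h import *
np.set_printoptions(precision=1,suppress=True)
s=telemetry.get_state();c=camera("wrist")
W=lambda x,y:((x+.5)/3-.5+230,(y+.5)/3-.5+80)
print("tip",wplane(c,s,W(188,289),177),"bend",wplane(c,s,W(258,300),192))
print("slot",[wplane(c,s,W(*p),145) for p in((152,170),(150,240),(153,291),(155,355))])
E
```

```text
tip [ 432.2 -266.6  177. ] bend [ 455.  -265.8  192. ]
slot [array([ 417.4, -232. ,  145. ]), array([ 416.4, -257.2,  145. ]), array([ 417.1, -276.1,  145. ]), array([ 417.3, -300.7,  145. ])]
```

Emit:
drive_tool:
  commands:
    - [1.5,0,-0.1,2,0,0,0]
    - [1.5,0,0,3,0,0,0]
    - [1.5,0,0,3,0,0,0]
    - [1.5,0,0,2,0,0,0]
    - [1.5,0,0,0,0,0,0]

```text
t: 13.25
position: [453.9, -261.5, 225.5]
orientation: [[-0.018, 1.0, 0.007], [1.0, 0.018, -0.002], [-0.002, 0.007, -1.0]]
wrist_force: [-0.3, 0.7, -1.9]
gripper_width: 0.267
```

```bash
python3 -c "
from h import *
plan(np.array([452.5,-265.6,182]),Rdes(.7,0),1,1.5,50)"
```

```text
t 13.25 P [ 453.9 -261.5  225.5] F [-0.3  0.7 -1.9] w 0.267 q [-0.57 -0.22  1.77  0.    1.58 -0.59]
left mm [-4.  -1.8 43.5] deg [0.4 0.1 0.3] rows 1.0
[1.5, -0.4, -0.18, 4.35, 0.4, 0.1, 0.3]
```

Emit:
drive_tool:
  commands:
    - [1.5,-0.4,-0.1,0.8,0.4,0.1,0.3]
    - [1.5,0,0,1,0,0,0]
    - [1.5,0,0,1,0,0,0]
    - [1.5,0,0,0.5,0,0,0]
    - [1.5,0,0,0,0,0,0]

```text
t: 13.67
position: [454.1, -265.2, 193.7]
orientation: [[-0.014, 1.0, 0.002], [1.0, 0.014, -0.002], [-0.002, 0.002, -1.0]]
wrist_force: [0.0, 0.3, -1.4]
gripper_width: 0.271
```

```bash
python3 -c "
from h import *
plan(np.array([452.5,-265.6,174.5]),Rdes(.7,0),1,1.5,50)"
```

```text
t 13.67 P [ 454.1 -265.2  193.7] F [ 0.   0.3 -1.4] w 0.271 q [-0.58 -0.2   1.81 -0.    1.53 -0.59]
left mm [-0.3 -1.7 19.2] deg [0.1 0.1 0.1] rows 1.0
[1.5, -0.03, -0.17, 1.92, 0.1, 0.1, 0.1]
```

Emit:
drive_tool:
  commands:
    - [1.5,0,-0.15,0.7,0.1,0.1,0.1]
    - [1.5,0,0,0.5,0,0,0]
    - [1.5,0,0,0.3,0,0,0]
    - [1.5,0,0,0,0,0,0]

```text
t: 14.0
position: [452.9, -265.6, 178.5]
orientation: [[-0.012, 1.0, 0.002], [1.0, 0.012, -0.001], [-0.001, 0.002, -1.0]]
wrist_force: [-0.3, -0.6, -0.8]
gripper_width: 0.269
```

```bash
python3 -c "
from h import *
plan(np.array([452.5,-265.6,174.5]),Rdes(.7,0),1,1.5,50)"
```

```text
t 14.00 P [ 452.9 -265.6  178.5] F [-0.3 -0.6 -0.8] w 0.269 q [-0.58 -0.2   1.83  0.    1.51 -0.59]
left mm [-0.  -0.4  4. ] deg [ 0.1  0.1 -0. ] rows 1.0
[1.5, -0.0, -0.04, 0.4, 0.1, 0.1, -0.0]
```

Emit:
drive_tool:
  commands:
    - [1.5,0,0,0.25,0.1,0.1,0]
    - [1.5,0,0,0.15,0,0,0]
    - [1.5,0,0,0,0,0,0]

```text
t: 14.25
position: [453.0, -265.7, 174.5]
orientation: [[-0.012, 1.0, 0.0], [1.0, 0.012, 0.001], [0.001, 0.0, -1.0]]
wrist_force: [0.6, -0.7, -2.7]
gripper_width: 0.27
```

```bash
python3 -c "
from h import *
plan(np.array([452.5,-265.6,174.2]),Rdes(.7,0),1,1.5,50)
import cv2
f=camera('wrist')['frame'];g=camera('scene')['frame']
cv2.imwrite('pics/w15.png',f[80:340,150:500])
cv2.imwrite('pics/s15.png',cv2.resize(g[150:350,330:480],None,fx=3,fy=3,interpolation=2))"
```

```text
t 14.25 P [ 453.  -265.7  174.5] F [ 0.6 -0.7 -2.7] w 0.270 q [-0.58 -0.19  1.83  0.    1.5  -0.59]
left mm [ 0.1 -0.5  0.3] deg [ 0. -0. -0.] rows 1.0
[1.5, 0.01, -0.05, 0.03, 0.0, -0.0, -0.0]
```

View pics/s15.png

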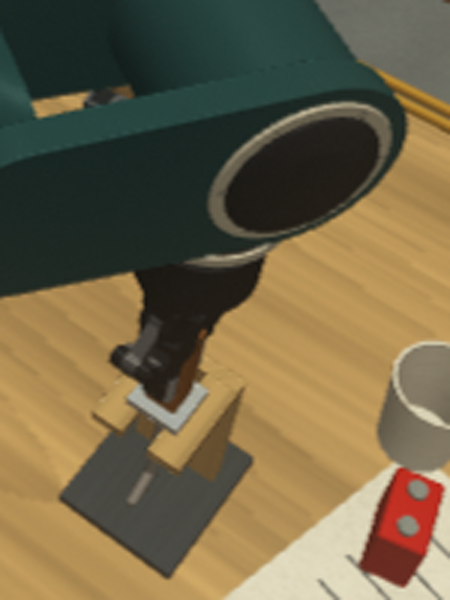

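View pics/w15.png

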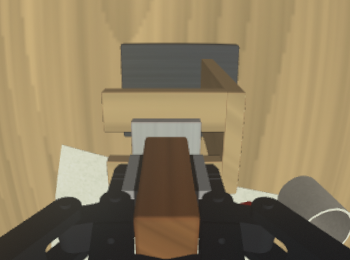

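Emit:
drive_tool:
  commands:
    - [1.5,0,0,0.1,0,0,0]
    - [1.5,0,0,0.1,0,0,0]

```text
t: 14.52
position: [453.2, -265.8, 173.5]
orientation: [[-0.012, 1.0, 0.001], [1.0, 0.012, 0.0], [0.0, 0.001, -1.0]]
wrist_force: [-4.3, 4.1, 9.4]
gripper_width: 0.269
```

Emit:
drive_tool:
  commands:
    - [2.8,0,0,0,0,0,0]
    - [3.5,0,0,0,0,0,0]
    - [4.5,0,0,0,0,0,0]
    - [6.5,0,0,0,0,0,0]
    - [8.5,0,0,0,0,0,0]
  force: 20

```text
t: 14.93
position: [453.5, -266.0, 174.2]
orientation: [[-0.012, 1.0, 0.002], [1.0, 0.012, -0.001], [-0.001, 0.002, -1.0]]
wrist_force: [0.7, -0.7, 0.1]
gripper_width: 0.794
```

Emit:
drive_tool:
  commands:
    - [8.5,0,0,0,0,0,0]
    - [8.5,0,0,0,0,0,0]
    - [8.5,0,0,0,0,0,0]

```text
t: 15.18
position: [453.5, -266.0, 174.1]
orientation: [[-0.012, 1.0, 0.002], [1.0, 0.012, -0.001], [-0.001, 0.002, -1.0]]
wrist_force: [0.8, -0.1, -0.1]
gripper_width: 0.998
```

```bash
python3 -c "
from h import *
plan(np.array([452.5,-265.6,280]),Rdes(.7,0),1,8.5,50)
import cv2
f=camera('wrist')['frame']
cv2.imwrite('pics/w16.png',f)"
```

```text
t 15.18 P [ 453.5 -266.   174.1] F [ 0.8 -0.1 -0.1] w 0.998 q [-0.58 -0.19  1.84  0.    1.5  -0.59]
left mm [   0.3   -0.8 -105.9] deg [ 0.1  0.  -0. ] rows 2.1
[8.5, 0.01, -0.04, -5.0, 0.1, 0.0, -0.0]
```

View pics/w16.png

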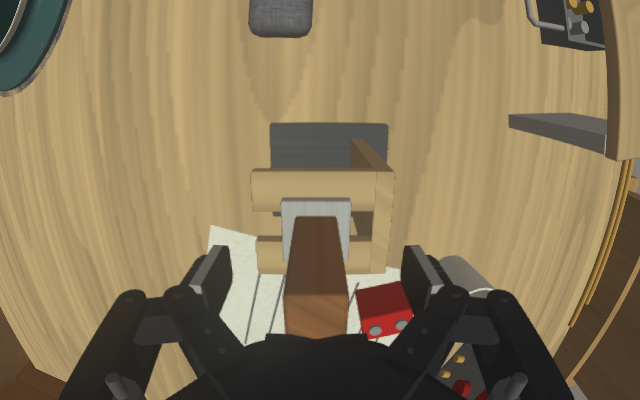

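Seated and released. Retreat straight up, then check.

Emit:
drive_tool:
  commands:
    - [8.5,0,0,-1,0,0,0]
    - [8.5,0,0,-2,0,0,0]
    - [8.5,0,0,-3,0,0,0]
    - [8.5,0,0,-3,0,0,0]
    - [8.5,0,0,-3,0,0,0]

```text
t: 15.65
position: [451.4, -264.7, 294.0]
orientation: [[-0.012, 1.0, -0.006], [1.0, 0.012, 0.005], [0.005, -0.006, -1.0]]
wrist_force: [1.3, -0.4, 0.3]
gripper_width: 0.993
```

Emit:
drive_tool:
  commands:
    - [8.5,0,-1,-2,0,0,0]
    - [8.5,3,-1.5,-1,0,0,0]
    - [8.5,3.5,-1,0,0,0,0]
    - [8.5,3,0,0,0,0,0]
    - [8.5,0,0,0,0,0,0]

```text
t: 16.07
position: [413.9, -168.6, 338.0]
orientation: [[-0.008, 1.0, 0.004], [1.0, 0.008, -0.0], [-0.0, 0.004, -1.0]]
wrist_force: [-0.6, -0.3, 0.1]
gripper_width: 0.993
```

```bash
python3 -c "
from h import *
import cv2
s=telemetry.get_state();print(s['t'],s['position'],s['qvel'].round(3))
for n in('top','scene'):cv2.imwrite(f'pics/f_{n}.png',camera(n)['frame'])"
```

```text
16.0667 [ 413.94571727 -168.60758078  338.00838212] [-0.047 -0.007 -0.02  -0.019  0.001 -0.061]
```

View pics/f_top.png

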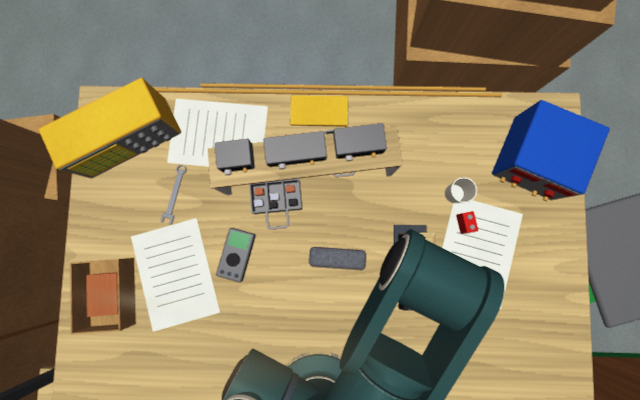

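View pics/f_scene.png

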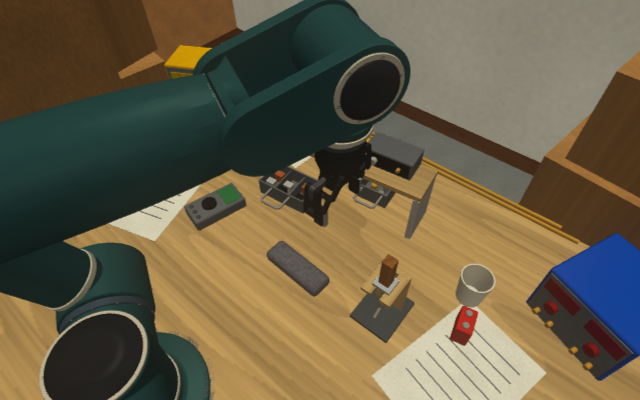

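```bash
python3 - <<'E'
from h import *
import cv2
np.set_printoptions(precision=1,suppress=True)
T=camera("top")
cv2.imwrite("pics/f_z.png",cv2.resize(T["frame"][160:240,200:330],None,fx=6,fy=6,interpolation=2))
a=cv2.imread("pics/scene0.png");b=cv2.imread("pics/f_scene.png")
cv2.imwrite("pics/f_cmp.png",np.hstack([cv2.resize(x[230:350,330:500],None,fx=2.3,fy=2.3) for x in(a,b)]))
E
```

```text
(no output)
```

View pics/f_z.png

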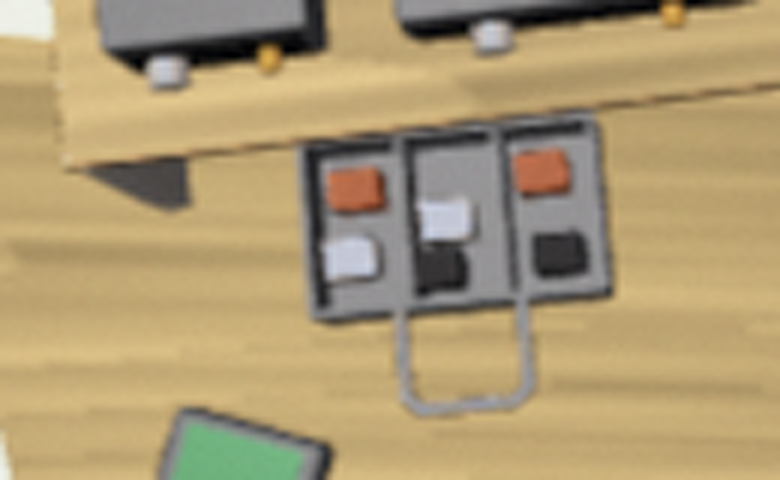

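View pics/f_cmp.png

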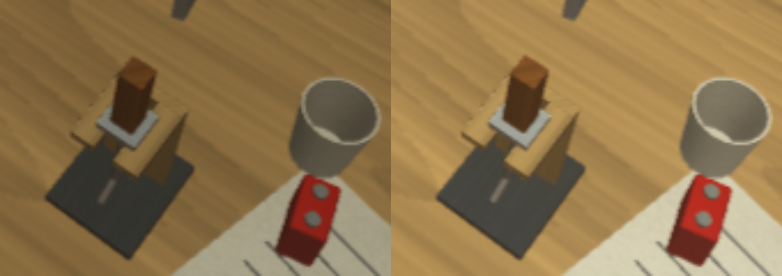

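```bash
python3 -c "
from h import *
T=camera('top')
print(plane(T,(277.5,211.3),50).round(1))
from rig import order
print(order.hand_in())"
```

```text
[553.5 135.9  50. ]
the job is handed in; nothing more can be done
None
```

The tray is out, the hook is back upright in its rack, and the job is handed in at about 16 s of the 69 s allowed.

I took the hook from its rack and lowered it, leaning towards the robot, into the wide (left) tray's loop. I dragged the tray about 120–125 mm towards the robot, unhooked, then seated the hook and let go of it.

**Last checks:**
- **Tray:** about 70–75 mm of its 90 mm stands out in front of the shelf edge (roughly 80%). The top camera gives about 75 mm and the estimate from the wrist camera about 72 mm. They disagree by a few millimetres, but both are well over half.
- **Hook:** the scene picture shows it upright in the rack, at the same place as in the first picture.
- **Other things:** the multimeter, pencil case, cup, battery, wrench and shelf look unmoved in the last views. The narrow tray was never approached and is only partly visible from above. I compared the others by eye, not by measurement.
- **Forces:** the largest wrist force in the readings was about 11 N, when the hook was pressed onto its seat.

No check failed.

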